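# Pin the delay-stage carriage at its reference hole

## Task

Lock the sliding carriage of the delay stage at its reference position: take the locating pin out of its block, put it down through the brass-rimmed bore of the carriage and, with no more than a light push on it, slide the carriage towards the end of the stage with the rubber buffers until the pin drops into the hole of the index strip hidden below; then press it fully home, until its collar sits flat on the carriage, and let go. Use only light hand force: dragging or pressing hard, or wedging the pin, would score the bore and strip. Do not touch the optical cube on the carriage, and leave the lens stand, lens case and lens tube near by where they stand.

Things in the scene. Friction and masses are not known exactly. Their poses are not given: they have to be found in the camera images.
- delay_stage: Manual linear stage bolted to the table: black base plate 300 x 104 x 12 mm, two steel rails (tops 34 mm above the table), a black end block 52 mm high at each end, an aluminium carriage. Origin: centre of the underside; x along the travel towards the end block with two rubber buffers, z up
- channel (a point): Middle of the channel between the rails, 34 mm above the table, axes as the stage. Here lies a dark steel index strip, 24 mm wide, 10 mm thick, its top level with the rails, with one 11 mm through hole on the bore's line of travel. It is clamped at a different place each time; the hole, hidden under the carriage, starts 12 to 74 mm ahead (+x) of the carriage bore
- boss (a point): Point of the stage 13 mm above the table: the underside of a boss below the strip, which carries the strip's hole 11 mm further down. A small sprung plunger in the boss meets the pin's nose after it has dropped about 12 mm below the strip's top and grips the pin: 4 to 12 N push it home. Only the height of this point matters
- carriage (a joint): Carriage position along stage x, m, 0 to 0.09, growing towards the buffers; its bore lies at stage x = -0.065 + value, y = 0. Slides by hand against about 2 N and stays where left. Aluminium block 130 x 92 mm, underside 36 mm and top 60 mm above the table, from 35 mm behind the bore to 95 mm ahead of it (+x); starts near the plain end
- bush (a point): Centre of the mouth of the carriage's bore, level with the carriage's top (60 mm above the table), marked by a thin brass rim. Round through bore, 11 mm wide, 24 mm long; the top of the index strip lies 26 mm below this point. x along the travel (+ towards the cube and the buffers), z up
- splitter_cube: Black cube optic with round windows, 39 x 39 x 40 mm, fixed on the carriage 62 mm ahead of the bore (on the buffer side), its top 103 mm above the table; not to be touched. Origin: centre of its underside
- locating_pin: Loose steel pin, 82 mm long, about 0.09 kg, standing upright in the block. Origin at the tip of its nose, z up along its axis. From the tip: nose tapering from 7 to 10 mm diameter over 4 mm, shaft 10 mm diameter up to 46 mm, collar 18 mm diameter and 4 mm thick, neck 10 mm diameter up to 60 mm, round black knurled grip knob 20 mm diameter from 60 to 82 mm
- pin_seat (a point): Centre of the underside of the pin's collar, 46 mm above its tip; when the pin is home this point lies on bush. Axes as the pin. The contact forces of the pin on the stage may not add up to more than 50 N: a side push on the knob wedges the pin and counts about threefold, so keep side pushes under 8 N and downward pushes under 20 N
- pin_knob (a point): Middle of the pin's grip knob, 72 mm above its tip. Axes as the pin
- pin_block: Aluminium block 70 x 44 x 52 mm fixed to the table in which the pin is kept, its collar resting on the top (52 mm above the table), its shaft in a 11 mm through bore 13 mm from the middle along -x; a smaller empty hole beside it. Origin: centre of the underside
- screen (a point): Obstacle, fixed: top of an upright white beam screen on a post, left of the pin block, between it and where the arm starts. This point is the middle of the top edge, 325 mm above the table; the screen is 132 mm long along world x, 14 mm thick, from 190 mm up; its post stands under it. Rise above it, or go round, before crossing
- mirror_post (a point): Obstacle, fixed: top of a mirror on a post, between the pin block and the stage, at the back; 64 x 66 mm across (world x, y), 241 mm high
- lens_stand: Bystander: lens on a post and foot, 65 x 54 x 106 mm, loose, behind the pin block. Origin: centre of its underside
- lens_case: Bystander: round white lens case, 34 mm wide, 14 mm high, between the stage and the pin block. Origin: centre of its underside
- lens_tube: Bystander: black lens tube, 30 mm wide, 52 mm high, behind the stage. Origin: centre of its underside

How it is judged:
At the end, for the whole second after the job is handed in: The pin stands upright (within 0.06 rad), at rest, in the carriage bore with the underside of its collar within 2 mm of the carriage's top and 2.5 mm of the bore's axis, which is possible only with its shaft through the carriage, the index strip and the boss; the robot has let go (horizontal distance between pin_seat and bush below 0.0025 m and z of pin_seat in the frame of bush between -0.002 and 0.002 m and angle between locating_pin's own z axis and vertical below 0.06 rad and linear speed of locating_pin below 0.02 m/s); the robot touches nothing.
It fails at once if the pin is forced: its contact forces on the stage add up to more than 50 N (contact force between locating_pin and delay_stage above 50 N).
It fails at once if the robot touches the optical cube (contact force between any of the arm, the fingers and splitter_cube above 1 N).
It fails at once if a bystander is moved by more than 15 mm (distance of any of lens_stand, lens_case, lens_tube from where it was at the start of the episode above 0.015 m).
It also fails if it takes over 72 s, if anything falls off the work surface, if the arm or the gripper's body presses on something with over 40 N, if the wrist force passes 120 N, or if a joint passes its speed limit or range.

## Robot

A 6-joint arm with a two-finger parallel gripper is mounted at the origin on a cart in front of the work surface, level with it; the furniture and walls round the work are solid. World frame = base frame: x ahead of the robot, y to its left, z up, the work surface at z = 0. Lengths are in m, angles in rad, forces in N, time in s.
With the tool pointing down it reaches from about 0.4 to 0.825 m from the base axis. Payload 7 kg.
Tool frame: the origin (TCP) lies on the centre line of the jaws, within the pads' length; the fingertips stand 22 mm ahead of it and the grasp point (between the pads) lies 3 mm ahead of it (arm.tcp_to_tips is the distance from the TCP to the fingertips, in m); z points along the fingers, y is the line along which they close (so a half turn about z gives the same grasp; the last joint's range is limited). The gripper opens to 88 mm and grips with 3 to 60 N. Pads are 19 mm wide; open, the fingers measure 130 mm over their backs; the gripper's body (78 mm by 193 mm) begins 47 mm behind the grasp point.
Start: joints at [1.476, 0.359, 0.012, 0, -1.224, -0.288], TCP at [0.252, 0.626, 0.249] pointing down, gripper open.
Joint ranges: [-3.07, 3.07], [-1.43, 2.12], [-1.02, 1.25], [-3.03, 1.67], [-3.05, -0], [-3.03, 3.03]. Speed limits (rad/s): [2.39, 2.39, 3.01, 3.14, 3.14, 3.14].

## Interface

Orientations are given as [roll, pitch, yaw] about the fixed x, y, z axes, in that order (R = Rz(yaw) Ry(pitch) Rx(roll)).
In Python, from station import arm gives the robot as it stands.
- The arm moves only by the tool jog_arm, never from a script. Its argument "targets" is a list of rows, each an object of numbers: "dx", "dy", "dz": the shift along the tool's x, y, z in mm; "rx", "ry", "rz": the turn, a rotation vector about the tool's x, y, z in rad; "gripper": the closure, from 0 (fully open) to 1 (shut). In form: [{"dx": .., "dy": .., "dz": .., "rx": .., "ry": .., "rz": .., "gripper": ..}, ...]. A call has exactly 8 rows; each row is the pose to reach, as a shift and turn from the pose commanded when the call began, along the tool's axes at that moment; what a row does not reach only later rows make up. A row lasts 1/12 s, in which the tool goes at most 41.7 mm and 7.16 degrees, less where a joint would pass 70% of its speed; a pose out of reach is approached as far as the arm can. A call with a gripper value outside its range is refused whole. The fingers move at their own pace and stop on an object; "force" is the grip in N (left out, the last holds). Time passes only in rows, so rows that repeat a pose let the fingers close, or fill a call up. It gives the time, the measured TCP pose, the force, the opening and the grip force at its end, in the units of the state.
- arm.get_state(): the state, without advancing time (a new reading comes with each control period).
- arm.grab_frame(name): name is "scene" or "top" or "wrist"; returns a dict with "frame" (420x560x3 uint8, red, green, blue), "z_map" (420x560 float32, m along the optical axis (not along the pixel's ray), 0 where there is no reading), "fx", "fy", "cx", "cy" (pixels), "view" (4x4, takes a point from world to camera coordinates). Camera axes: x right, y down, z forward; pixel columns grow to the right and rows downward; lengths in m; the calibration is good to about 2 mm. A picture is of the moment at which its call begins.
- arm.job_done(): hands the job in; it is judged then, once.
The state is a dict: "t": time; "q": joint angles; "qd": joint speeds; "joint_efforts": joint torques, N m; "eef_pos": TCP position; "ee_rot": TCP orientation; "force": force on the tool from outside, world axes, zero at the start; "moment": the same for the moment, N m; "width": finger opening in m; "gripper_force": force on a finger pad.
Only numpy, scipy, OpenCV 4.12 (cv2) and the standard library are available. Lean on these libraries where they do the work, as an engineer would, in place of code of your own. Each camera call takes 0.05 s, during which the arm holds its last target. There are 200 camera calls.

## Working session

There is one attempt and no reset: what is moved stays moved. The work goes in short steps, Python scripts to look and compute and a tool call to move; the robot and the scene stay as the last step left them, time stands still between calls to the robot, and variables do not carry over. Pictures are saved under pics/ and viewed, at most 10 in all, crops included, and the job is handed in when it is done.

Besides the shell and the picture viewer there is one more tool, called in YAML: its name, and indented under it one key for each argument. jog_arm: Moves the arm, as the interface text tells. Its arguments: {"type":"object","properties":{"targets":{"type":"array","items":{"type":"object","properties":{"dx":{"type":"number"},"dy":{"type":"number"},"dz":{"type":"number"},"rx":{"type":"number"},"ry":{"type":"number"},"rz":{"type":"number"},"gripper":{"type":"number"}}}},"force":{"type":"number"}},"required":["targets"]}

```bash
mkdir -p pics; cat > h.py <<'E'
import numpy as np, cv2
from station import arm
def grab(n,tag):
    f=arm.grab_frame(n); np.savez(tag+'.npz',**f)
    cv2.imwrite('pics/'+tag+'.png',cv2.cvtColor(f['frame'],cv2.COLOR_RGB2BGR)); return f
def px(f,u,v,d=None):
    d=float(f['z_map'][int(v),int(u)]) if d is None else d
    p=np.array([(u-f['cx'])/f['fx']*d,(v-f['cy'])/f['fy']*d,d,1])
    return (np.linalg.inv(f['view'])@p)[:3]
def pz(f,u,v,z):
    "ray through the pixel met with the plane z"
    V=np.linalg.inv(f['view']); o=V[:3,3]; r=V[:3,:3]@np.array([(u-f['cx'])/f['fx'],(v-f['cy'])/f['fy'],1])
    return o+r*(z-o[2])/r[2]
E
python3 - <<'E'
from h import *
for n in('top','scene'):
    f=grab(n,n+'0'); print(n,f['fx'],np.linalg.inv(f['view']).round(3).tolist())
s=arm.get_state(); print(s)
E
```

```text
top 409.2543722211306 [[-0.017, -0.998, 0.064, 0.481], [-0.999, 0.019, 0.026, -0.077], [-0.027, -0.063, -0.998, 1.123], [0.0, 0.0, 0.0, 1.0]]
scene 464.18467386174194 [[0.692, -0.38, 0.614, -0.089], [-0.722, -0.378, 0.58, -0.682], [0.012, -0.844, -0.536, 0.755], [0.0, 0.0, 0.0, 1.0]]
{'t': 0.1, 'q': array([ 1.47611120e+00,  3.59353299e-01,  1.11717180e-02, -2.89442313e-04,
       -1.22410738e+00, -2.88072100e-01]), 'qd': array([-0.0004763 , -0.0005055 ,  0.00223841,  0.00123427,  0.00059173,
        0.00041769]), 'joint_efforts': array([-7.89879505e-04, -5.84162092e+01,  2.93751007e+01,  7.01555461e+00,
        1.01270154e-02, -5.08091250e-05]), 'eef_pos': array([0.25199479, 0.62577368, 0.24770444]), 'ee_rot': array([ 3.14008421e+00, -1.63205213e-04, -3.82855651e-01]), 'force': array([ 0.65275001, -1.09853525,  0.2754403 ]), 'moment': array([ 0.0142416 ,  0.00558083, -0.00348626]), 'gripper_force': 0.0, 'width': 0.0872686875304444}
```

View pics/top0.png

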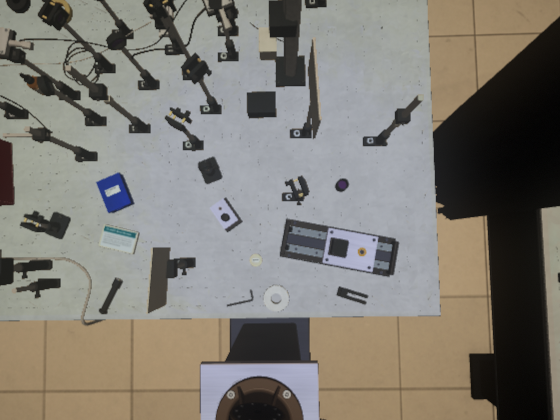

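View pics/scene0.png

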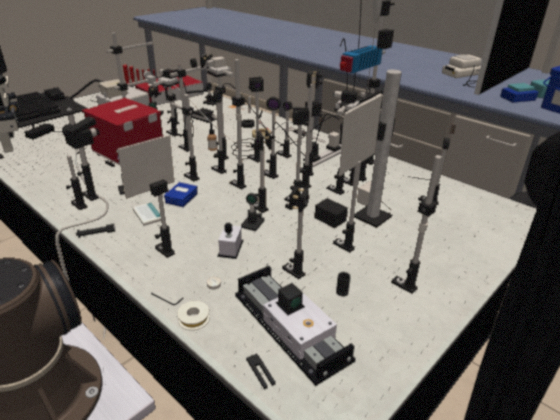

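Top view (up = +x, left = +y): pin block near (225,213), brass rim near (362,251), cube (340,247), mirror (295,190), screen (158,280), lens case (255,260). I'll enlarge crops for accurate reading.

```bash
python3 - <<'E'
from h import *
f=dict(np.load('top0.npz'))
im=cv2.imread('pics/top0.png')
a=cv2.resize(im[190:240,195:255],None,fx=8,fy=8,interpolation=cv2.INTER_CUBIC)
b=cv2.resize(im[210:285,275:405],None,fx=6,fy=6,interpolation=cv2.INTER_CUBIC)
a=cv2.copyMakeBorder(a,0,450-a.shape[0],0,0,cv2.BORDER_CONSTANT) if a.shape[0]<450 else a
cv2.imwrite('pics/c1.png',a); cv2.imwrite('pics/c2.png',b)
for n,u,v in[('knob',224,212),('rim',362,251),('screen',158,280),('mirror',295,190),('block',230,218),('cube',340,247)]: print(n,px(f,u,v).round(4))
E
```

```text
knob [0.5544 0.0799 0.0523]
rim [ 0.4458 -0.2812  0.0363]
screen [0.4005 0.1863 0.2735]
mirror [ 0.5868 -0.1026  0.2374]
block [0.5384 0.0643 0.0516]
cube [ 0.4587 -0.2151  0.1014]
```

View pics/c1.png

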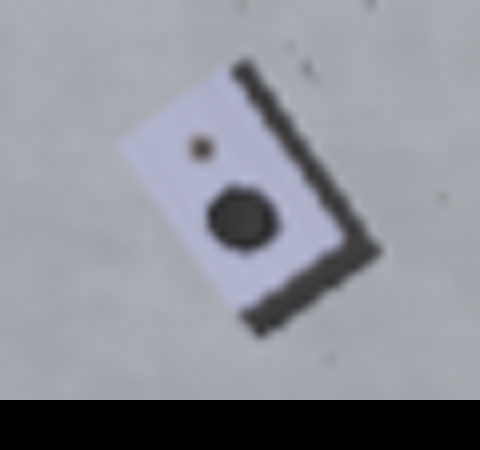

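View pics/c2.png

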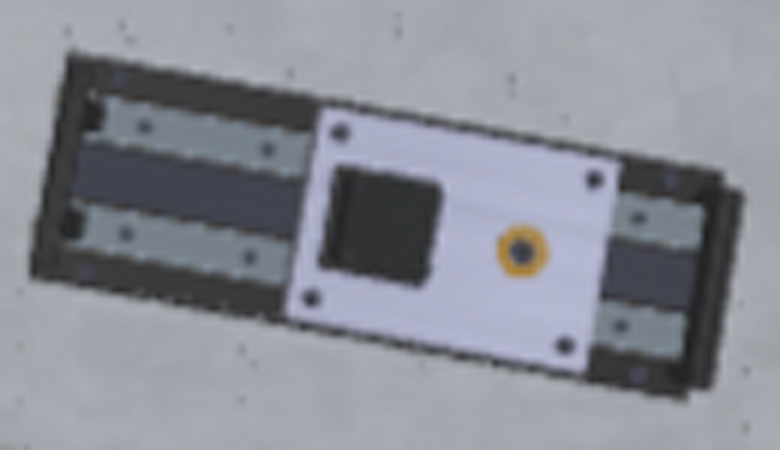

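Crop 1: knob centre at (242,218)/8, small hole (201,148). Crop 2: rim centre (521,251)/6, carriage corner screws (340,132), (594,179), (312,298), (565,345); buffers are on the left (+y world) end.

```bash
python3 - <<'E'
from h import *
f=dict(np.load('top0.npz'))
A=lambda u,v:((u+.5)/8-.5+195,(v+.5)/8-.5+190)
B=lambda u,v:((u+.5)/6-.5+275,(v+.5)/6-.5+210)
k=px(f,*[round(x) for x in A(242,218)]);print('knobdepth',k)
print('knob',pz(f,*A(242,218),.088).round(4),'hole',pz(f,*A(201,148),.052).round(4))
print('rim',pz(f,*B(521,251),.06).round(4))
c=[pz(f,*B(*p),.06) for p in((340,132),(594,179),(312,298),(565,345))]
print(np.round(c,4)); 
for a,b in((1,0),(3,2)): d=c[a]-c[b];print(np.arctan2(-d[1],-d[0]))
for n,(u,v) in dict(cubeNear=(430,287),cubeFar=(441,185)).items(): print(n,pz(f,*B(u,v),.103).round(4))
# top-of-screen extents & tall stuff
P=[]
vv,uu=np.mgrid[0:420,0:560]; d=f['z_map']; 
Q=np.stack([(uu-f['cx'])/f['fx']*d,(vv-f['cy'])/f['fy']*d,d,np.ones_like(d)],-1)@np.linalg.inv(f['view']).T
m=(d>0)&(Q[...,2]>.2)&(Q[...,0]>.25)&(Q[...,0]<.75)&(abs(Q[...,1])<.4)
n,l,st,_=cv2.connectedComponentsWithStats(m.astype(np.uint8))
for i in range(1,n):
    if st[i,4]>15: q=Q[l==i]; print(st[i],q.min(0)[:3].round(3),q.max(0)[:3].round(3))
E
```

```text
knobdepth [0.53929735 0.07244848 0.08644004]
knob [0.5397 0.0727 0.088 ] hole [0.5651 0.0912 0.052 ]
rim [ 0.4455 -0.2752  0.06  ]
[[ 0.4979 -0.1992  0.06  ]
 [ 0.4758 -0.3074  0.06  ]
 [ 0.4269 -0.1854  0.06  ]
 [ 0.4051 -0.2927  0.06  ]]
1.3694303636726246
1.371310533872286
cubeNear [ 0.4328 -0.2295  0.103 ]
cubeFar [ 0.4746 -0.2352  0.103 ]
[311  88  11  51 333] [ 0.693 -0.147  0.25 ] [ 0.75  -0.14   0.407]
[395  95  29  30 310] [ 0.728 -0.356  0.218] [ 0.75  -0.327  0.354]
[165 118  22  14 143] [0.728 0.139 0.211] [0.75  0.179 0.254]
[285 175  25  26 302] [ 0.568 -0.134  0.201] [ 0.619 -0.081  0.243]
[ 146  247   31   67 1329] [0.34  0.167 0.2  ] [0.47  0.195 0.326]
```

jog_arm:
  targets:
    - {"dx": 25,"dy": 20,"dz": -25,"rz": 0.1,"gripper": 0.5}
    - {"dx": 50,"dy": 45,"dz": -50,"rz": 0.2,"gripper": 0.5}
    - {"dx": 75,"dy": 67,"dz": -75,"rz": 0.3,"gripper": 0.5}
    - {"dx": 100,"dy": 90,"dz": -100,"rz": 0.4,"gripper": 0.5}
    - {"dx": 125,"dy": 110,"dz": -120,"rz": 0.5,"gripper": 0.5}
    - {"dx": 150,"dy": 130,"dz": -135,"rz": 0.6,"gripper": 0.5}
    - {"dx": 178,"dy": 153,"dz": -135,"rz": 0.7,"gripper": 0.5}
    - {"dx": 208,"dy": 180,"dz": -135,"rz": 0.8,"gripper": 0.5}
  force: 25

```text
invalid input at $.targets[0]: expected keys dx, dy, dz, rx, ry, rz, gripper
```

jog_arm:
  targets:
    - {"dx": 25,"dy": 20,"dz": -25,"rx": 0,"ry": 0,"rz": 0.1,"gripper": 0.5}
    - {"dx": 50,"dy": 45,"dz": -50,"rx": 0,"ry": 0,"rz": 0.2,"gripper": 0.5}
    - {"dx": 75,"dy": 67,"dz": -75,"rx": 0,"ry": 0,"rz": 0.3,"gripper": 0.5}
    - {"dx": 100,"dy": 90,"dz": -100,"rx": 0,"ry": 0,"rz": 0.4,"gripper": 0.5}
    - {"dx": 125,"dy": 110,"dz": -120,"rx": 0,"ry": 0,"rz": 0.5,"gripper": 0.5}
    - {"dx": 150,"dy": 130,"dz": -135,"rx": 0,"ry": 0,"rz": 0.6,"gripper": 0.5}
    - {"dx": 178,"dy": 153,"dz": -135,"rx": 0,"ry": 0,"rz": 0.7,"gripper": 0.5}
    - {"dx": 208,"dy": 180,"dz": -135,"rx": 0,"ry": 0,"rz": 0.8,"gripper": 0.5}
  force: 25

```text
t: 0.77
eef_pos: [0.3783, 0.3806, 0.3844]
ee_rot: [-3.14, 0.001, -1.187]
force: [0.5, 1.0, -0.1]
width: 0.0451
gripper_force: 0.0
```

jog_arm:
  targets:
    - {"dx": 40,"dy": -4,"dz": 0,"rx": 0,"ry": 0,"rz": 0.1,"gripper": 0.5}
    - {"dx": 80,"dy": -8,"dz": 0,"rx": 0,"ry": 0,"rz": 0.2,"gripper": 0.5}
    - {"dx": 120,"dy": -12,"dz": 0,"rx": 0,"ry": 0,"rz": 0.3,"gripper": 0.5}
    - {"dx": 160,"dy": -16,"dz": 0,"rx": 0,"ry": 0,"rz": 0.4,"gripper": 0.5}
    - {"dx": 200,"dy": -20,"dz": 0,"rx": 0,"ry": 0,"rz": 0.5,"gripper": 0.5}
    - {"dx": 240,"dy": -24,"dz": 0,"rx": 0,"ry": 0,"rz": 0.588,"gripper": 0.5}
    - {"dx": 280,"dy": -28,"dz": 0,"rx": 0,"ry": 0,"rz": 0.588,"gripper": 0.5}
    - {"dx": 318,"dy": -31,"dz": 0,"rx": 0,"ry": 0,"rz": 0.588,"gripper": 0.5}

```text
t: 1.43
eef_pos: [0.5272, 0.0967, 0.3834]
ee_rot: [3.141, -0.0, -1.771]
force: [0.7, 1.2, 0.3]
width: 0.0438
gripper_force: 0.0
```

```bash
cat >> h.py <<'E'
from scipy.spatial.transform import Rotation as Ro
def to(x,y,z,yaw=None):
    s=arm.get_state(); R=Ro.from_euler('xyz',s['ee_rot']); d=R.inv().apply(np.array([x,y,z])-s['eef_pos'])*1e3
    e=(R.inv()*Ro.from_euler('xyz',[np.pi,0,s['ee_rot'][2] if yaw is None else yaw])).as_rotvec()
    print(s['t'],s['eef_pos'].round(4),s['ee_rot'].round(4),'F',s['force'].round(2),'shift',d.round(1),'rot',e.round(4))
E
python3 - <<'E'
from h import *
to(.5397,.0727,.2,-1.771)
f=grab('wrist','w1'); print(np.linalg.inv(f['view']).round(3).tolist(),f['fx'])
E
```

```text
1.4333 [0.5272 0.0967 0.3834] [ 3.1414 -0.     -1.7714] F [0.72 1.23 0.29] shift [ 21.1 -17.  183.4] rot [ 0.0002 -0.     -0.0004]
[[-0.98, 0.193, 0.053, 0.513], [0.2, 0.946, 0.254, 0.028], [-0.001, 0.26, -0.966, 0.521], [0.0, 0.0, 0.0, 1.0]] 343.87155979793624
```

View pics/w1.png

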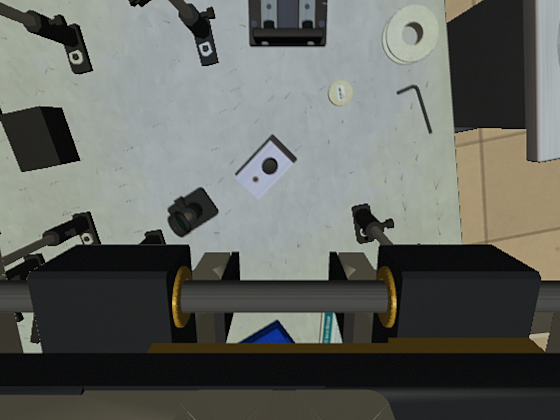

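The wrist picture shows the pin block with the knob at (270,166), its hole at (255,179), and the lens stand at (190,210), clear of the gripper.

```bash
python3 - <<'E'
from h import *
f=dict(np.load('w1.npz'))
g=f['frame'].max(-1)[140:195,235:300]; m=cv2.inRange(g,0,75)
n,l,st,c=cv2.connectedComponentsWithStats(m)
for i in range(1,n): 
    if st[i,4]>20: print(st[i]+np.array([235,140,0,0,0]),c[i]+[235,140], pz(f,*(c[i]+[235,140]),.088).round(4))
print(px(f,270,166))
to(.5397,.0727,.12,-1.771)
E
```

```text
[236 140  33  35  54] [252.31481481 156.03703704] [0.5593 0.0575 0.088 ]
[271 140  25  22 164] [284.18292683 149.81097561] [0.5189 0.0579 0.088 ]
[262 158  15  16 188] [269.36702128 165.57446809] [0.541  0.0733 0.088 ]
[0.54021592 0.07380026 0.08945513]
1.4833 [0.5291 0.0923 0.3831] [ 3.1414e+00 -2.4000e-03 -1.7735e+00] F [ 1.92 -1.19  1.02] shift [ 16.4 -14.4 263.2] rot [ 0.0002 -0.0024 -0.0025]
```

jog_arm:
  targets:
    - {"dx": 15,"dy": -12,"dz": 15,"rx": 0,"ry": 0,"rz": 0,"gripper": 0.5}
    - {"dx": 22,"dy": -18.5,"dz": 50,"rx": 0,"ry": 0,"rz": 0,"gripper": 0.5}
    - {"dx": 22,"dy": -18.5,"dz": 90,"rx": 0,"ry": 0,"rz": 0,"gripper": 0.5}
    - {"dx": 22,"dy": -18.5,"dz": 130,"rx": 0,"ry": 0,"rz": 0,"gripper": 0.5}
    - {"dx": 22,"dy": -18.5,"dz": 170,"rx": 0,"ry": 0,"rz": 0,"gripper": 0.5}
    - {"dx": 22,"dy": -18.5,"dz": 210,"rx": 0,"ry": 0,"rz": 0,"gripper": 0.5}
    - {"dx": 22,"dy": -18.5,"dz": 240,"rx": 0,"ry": 0,"rz": 0,"gripper": 0.5}
    - {"dx": 22,"dy": -18.5,"dz": 260,"rx": 0,"ry": 0,"rz": 0,"gripper": 0.5}

```text
t: 2.15
eef_pos: [0.5386, 0.0728, 0.1199]
ee_rot: [3.138, -0.002, -1.771]
force: [-0.0, 0.4, -0.1]
width: 0.044
gripper_force: 0.0
```

```bash
python3 - <<'E'
from h import *
f=grab('wrist','w2')
to(.5403,.073,.081,-1.771)
f=grab('wrist','w2')
to(.5403,.073,.081,-1.771)
g=f['frame'].max(-1); m=cv2.inRange(g,0,75)
n,l,st,c=cv2.connectedComponentsWithStats(m)
for i in range(1,n):
    if 100<st[i,4]<6000: print(st[i],c[i],pz(f,*c[i],.088).round(4))
E
```

```text
2.2 [0.5371 0.0724 0.1171] [ 3.1339 -0.0045 -1.7721] F [-1.91 -0.39 -3.18] shift [-1.4 -3.3 36. ] rot [ 0.0077 -0.0045 -0.0011]
2.25 [0.538  0.0726 0.1198] [ 3.1352 -0.0043 -1.7715] F [-0.26 -0.14 -0.63] shift [-1.  -2.4 38.8] rot [ 0.0063 -0.0043 -0.0005]
[ 119    0   48   38 1130] [144.50619469  19.35044248] [ 0.5731 -0.0517  0.088 ]
[528   0  32  25 356] [542.86235955  11.60674157] [ 0.4026 -0.0202  0.088 ]
[395  77  18  43 144] [399.47222222 100.13194444] [0.4681 0.0037 0.088 ]
[535  82  25  16 178] [547.23595506  89.53370787] [0.4009 0.0127 0.088 ]
```

View pics/w2.png

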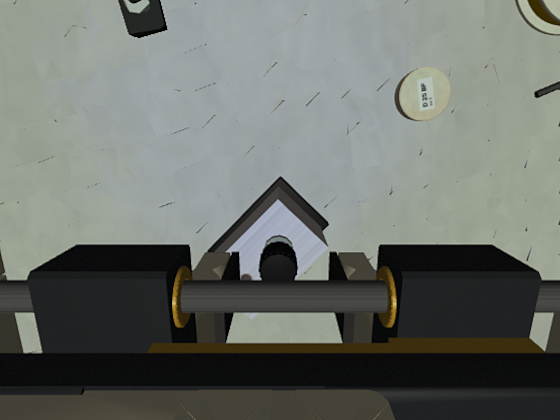

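Knob lies between the fingers at about u=278, v≈255; the two fingers bound u=239 and 343.

```bash
python3 - <<'E'
from h import *
f=dict(np.load('w2.npz'))
for p in((.5403,.073,.088),(.538,.0726,.088),(.538,.0726,.1198),(.5397,.0727,.088)):
    c=f['view']@np.r_[p,1]; print(p,(c[:2]/c[2]*[f['fx'],f['fy']]+[f['cx'],f['cy']]).round(1))
to(.5403,.073,.081,-1.771)
E
```

```text
(0.5403, 0.073, 0.088) [277.2 266.4]
(0.538, 0.0726, 0.088) [281.3 264.8]
(0.538, 0.0726, 0.1198) [281.3 293.6]
(0.5397, 0.0727, 0.088) [278.2 265.6]
2.25 [0.538  0.0726 0.1198] [ 3.1352 -0.0043 -1.7715] F [-0.26 -0.14 -0.63] shift [-1.  -2.4 38.8] rot [ 0.0063 -0.0043 -0.0005]
```

jog_arm:
  targets:
    - {"dx": 0,"dy": 0,"dz": 15,"rx": 0,"ry": 0,"rz": 0,"gripper": 0.5}
    - {"dx": 0,"dy": 0,"dz": 30,"rx": 0,"ry": 0,"rz": 0,"gripper": 0.5}
    - {"dx": 0,"dy": 0,"dz": 40,"rx": 0,"ry": 0,"rz": 0,"gripper": 0.5}
    - {"dx": 0,"dy": 0,"dz": 40,"rx": 0,"ry": 0,"rz": 0,"gripper": 0.5}
    - {"dx": 0,"dy": 0,"dz": 40,"rx": 0,"ry": 0,"rz": 0,"gripper": 0.5}
    - {"dx": 0,"dy": 0,"dz": 40,"rx": 0,"ry": 0,"rz": 0,"gripper": 0.5}
    - {"dx": 0,"dy": 0,"dz": 40,"rx": 0,"ry": 0,"rz": 0,"gripper": 0.5}
    - {"dx": 0,"dy": 0,"dz": 40,"rx": 0,"ry": 0,"rz": 0,"gripper": 0.5}

```text
t: 2.92
eef_pos: [0.5411, 0.0738, 0.0845]
ee_rot: [-3.14, 0.001, -1.771]
force: [-0.7, 0.0, -0.2]
width: 0.0439
gripper_force: 0.0
```

jog_arm:
  targets:
    - {"dx": 0.5,"dy": 0.8,"dz": 3,"rx": 0,"ry": 0,"rz": 0,"gripper": 0.6}
    - {"dx": 0.5,"dy": 0.8,"dz": 3,"rx": 0,"ry": 0,"rz": 0,"gripper": 0.7}
    - {"dx": 0.5,"dy": 0.8,"dz": 3,"rx": 0,"ry": 0,"rz": 0,"gripper": 1}
    - {"dx": 0.5,"dy": 0.8,"dz": 3,"rx": 0,"ry": 0,"rz": 0,"gripper": 1}
    - {"dx": 0.5,"dy": 0.8,"dz": 3,"rx": 0,"ry": 0,"rz": 0,"gripper": 1}
    - {"dx": 0.5,"dy": 0.8,"dz": 3,"rx": 0,"ry": 0,"rz": 0,"gripper": 1}
    - {"dx": 0.5,"dy": 0.8,"dz": 3,"rx": 0,"ry": 0,"rz": 0,"gripper": 1}
    - {"dx": 0.5,"dy": 0.8,"dz": 3,"rx": 0,"ry": 0,"rz": 0,"gripper": 1}
  force: 25

```text
t: 3.58
eef_pos: [0.5398, 0.0733, 0.0806]
ee_rot: [-3.142, 0.0, -1.771]
force: [0.2, 0.1, 0.2]
width: 0.0196
gripper_force: 25.0
```

jog_arm:
  targets:
    - {"dx": 0,"dy": 0,"dz": -12,"rx": 0,"ry": 0,"rz": 0,"gripper": 1}
    - {"dx": 0,"dy": 0,"dz": -30,"rx": 0,"ry": 0,"rz": 0,"gripper": 1}
    - {"dx": 0,"dy": 0,"dz": -60,"rx": 0,"ry": 0,"rz": 0,"gripper": 1}
    - {"dx": 0,"dy": 0,"dz": -100,"rx": 0,"ry": 0,"rz": 0,"gripper": 1}
    - {"dx": 0,"dy": 0,"dz": -140,"rx": 0,"ry": 0,"rz": 0,"gripper": 1}
    - {"dx": 0,"dy": 0,"dz": -180,"rx": 0,"ry": 0,"rz": 0,"gripper": 1}
    - {"dx": 0,"dy": 0,"dz": -220,"rx": 0,"ry": 0,"rz": 0,"gripper": 1}
    - {"dx": 0,"dy": 0,"dz": -255,"rx": 0,"ry": 0,"rz": 0,"gripper": 1}

```text
t: 4.25
eef_pos: [0.5395, 0.0731, 0.3385]
ee_rot: [-3.14, 0.001, -1.771]
force: [1.0, 0.6, -0.4]
width: 0.0193
gripper_force: 25.0
```

jog_arm:
  targets:
    - {"dx": 38,"dy": 3,"dz": -10,"rx": 0,"ry": 0,"rz": 0,"gripper": 1}
    - {"dx": 78,"dy": 6,"dz": -15,"rx": 0,"ry": 0,"rz": 0,"gripper": 1}
    - {"dx": 118,"dy": 9,"dz": -15,"rx": 0,"ry": 0,"rz": 0,"gripper": 1}
    - {"dx": 158,"dy": 12,"dz": -15,"rx": 0,"ry": 0,"rz": 0,"gripper": 1}
    - {"dx": 198,"dy": 15,"dz": -15,"rx": 0,"ry": 0,"rz": 0,"gripper": 1}
    - {"dx": 238,"dy": 18,"dz": -15,"rx": 0,"ry": 0,"rz": 0,"gripper": 1}
    - {"dx": 278,"dy": 21,"dz": -15,"rx": 0,"ry": 0,"rz": 0,"gripper": 1}
    - {"dx": 318,"dy": 23,"dz": -15,"rx": 0,"ry": 0,"rz": 0,"gripper": 1}

```text
t: 4.92
eef_pos: [0.4528, -0.2354, 0.3508]
ee_rot: [-3.141, 0.0, -1.77]
force: [1.4, -0.2, -0.5]
width: 0.0192
gripper_force: 25.0
```

jog_arm:
  targets:
    - {"dx": 30,"dy": 0,"dz": 0,"rx": 0,"ry": 0,"rz": 0,"gripper": 1}
    - {"dx": 42,"dy": 0,"dz": 20,"rx": 0,"ry": 0,"rz": 0,"gripper": 1}
    - {"dx": 42,"dy": 0,"dz": 50,"rx": 0,"ry": 0,"rz": 0,"gripper": 1}
    - {"dx": 42,"dy": 0,"dz": 80,"rx": 0,"ry": 0,"rz": 0,"gripper": 1}
    - {"dx": 42,"dy": 0,"dz": 110,"rx": 0,"ry": 0,"rz": 0,"gripper": 1}
    - {"dx": 42,"dy": 0,"dz": 140,"rx": 0,"ry": 0,"rz": 0,"gripper": 1}
    - {"dx": 42,"dy": 0,"dz": 150,"rx": 0,"ry": 0,"rz": 0,"gripper": 1}
    - {"dx": 42,"dy": 0,"dz": 150,"rx": 0,"ry": 0,"rz": 0,"gripper": 1}

```text
t: 5.58
eef_pos: [0.444, -0.2745, 0.1981]
ee_rot: [3.136, 0.0, -1.771]
force: [-0.3, -1.1, -0.9]
width: 0.0192
gripper_force: 25.0
```

```bash
python3 - <<'E'
from h import *
to(.4455,-.2752,.15,-1.771)
for n in('wrist','scene','top'): grab(n,n[0]+'3')
to(.4455,-.2752,.15,-1.771)
im=lambda t:cv2.imread(f'pics/{t}.png')
w=im('w3'); s=cv2.resize(im('s3')[255:355,230:360],(560,430),interpolation=cv2.INTER_CUBIC)
cv2.imwrite('pics/c3.png',w); cv2.imwrite('pics/c4.png',s)
E
```

```text
5.5833 [ 0.444  -0.2745  0.1981] [ 3.1361e+00  4.0000e-04 -1.7712e+00] F [-0.33 -1.11 -0.9 ] shift [ 0.4 -1.9 48. ] rot [ 0.0055  0.0004 -0.0002]
5.7333 [ 0.4468 -0.2754  0.2024] [-3.1393e+00 -7.0000e-04 -1.7702e+00] F [ 0.23  0.11 -0.45] shift [ 0.   1.4 52.4] rot [-0.0023 -0.0007  0.0008]
```

View pics/c3.png

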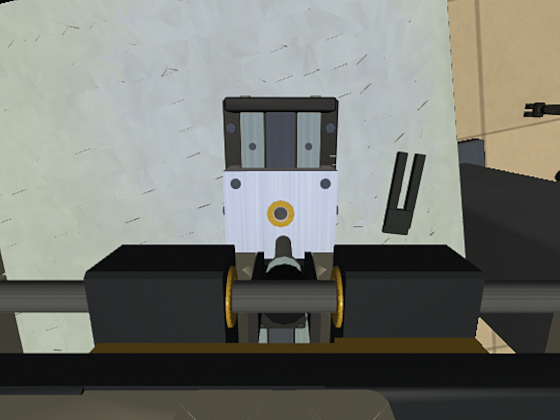

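Wrist view: rim centre at about (281,213.5); pin nose at about (283,238), hanging below the fingers.

```bash
python3 - <<'E'
from h import *
f=dict(np.load('w3.npz'))
fr=f['frame'].astype(int); m=((fr[...,0]-fr[...,2])>60).astype(np.uint8); m[240:]=0; m[:190]=0
ys,xs=np.nonzero(m[:, 255:310]); print(len(xs)); (cx,cy),r=cv2.minEnclosingCircle(np.c_[xs+255,ys].astype(np.float32)); print(cx,cy,r,xs.mean()+255,ys.mean())
print('rim',pz(f,cx,cy,.06),pz(f,xs.mean()+255,ys.mean(),.06)); print('nose',pz(f,283,238,.1254))
cv2.imwrite('pics/c5.png',cv2.resize(cv2.imread('pics/w3.png')[195:285,230:340],None,fx=6,fy=6,interpolation=cv2.INTER_CUBIC))
to(.4455,-.2752,.15,-1.771)
E
```

```text
365
280.2539978027344 213.40415954589844 13.47131633758545 280.16986301369866 213.35342465753425
rim [ 0.44617978 -0.27388956  0.06      ] [ 0.44623921 -0.27394598  0.06      ]
nose [ 0.44395897 -0.27401971  0.1254    ]
5.7333 [ 0.4468 -0.2754  0.2024] [-3.1393e+00 -7.0000e-04 -1.7702e+00] F [ 0.23  0.11 -0.45] shift [ 0.   1.4 52.4] rot [-0.0023 -0.0007  0.0008]
```

View pics/c5.png

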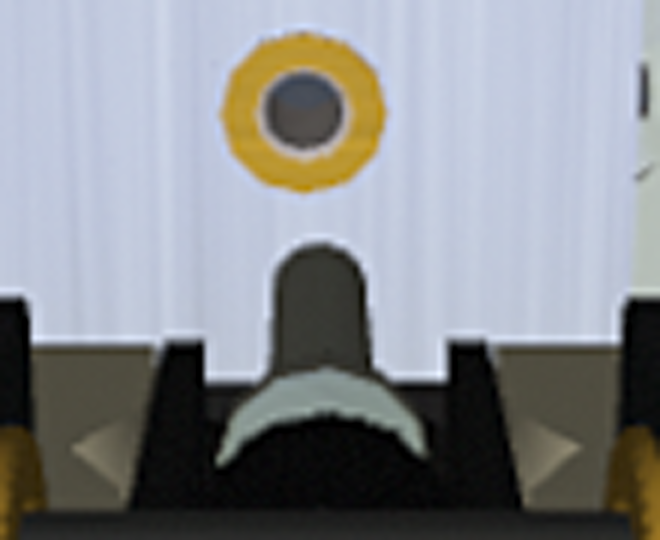

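jog_arm:
  targets:
    - {"dx": -1,"dy": -0.3,"dz": 15,"rx": 0,"ry": 0,"rz": 0,"gripper": 1}
    - {"dx": -1,"dy": -0.3,"dz": 35,"rx": 0,"ry": 0,"rz": 0,"gripper": 1}
    - {"dx": -1,"dy": -0.3,"dz": 52,"rx": 0,"ry": 0,"rz": 0,"gripper": 1}
    - {"dx": -1,"dy": -0.3,"dz": 62,"rx": 0,"ry": 0,"rz": 0,"gripper": 1}
    - {"dx": -1,"dy": -0.3,"dz": 62,"rx": 0,"ry": 0,"rz": 0,"gripper": 1}
    - {"dx": -1,"dy": -0.3,"dz": 62,"rx": 0,"ry": 0,"rz": 0,"gripper": 1}
    - {"dx": -1,"dy": -0.3,"dz": 62,"rx": 0,"ry": 0,"rz": 0,"gripper": 1}
    - {"dx": -1,"dy": -0.3,"dz": 62,"rx": 0,"ry": 0,"rz": 0,"gripper": 1}

```text
t: 6.4
eef_pos: [0.4471, -0.2743, 0.14]
ee_rot: [-3.139, -0.0, -1.771]
force: [-0.4, -0.7, -0.0]
width: 0.0191
gripper_force: 25.0
```

```bash
python3 - <<'E'
from h import *
to(.446,-.2742,.139,-1.771)
f=grab('wrist','w4')
cv2.imwrite('pics/c6.png',cv2.resize(cv2.imread('pics/w4.png')[195:285,230:340],None,fx=6,fy=6,interpolation=cv2.INTER_CUBIC))
E
```

```text
6.4 [ 0.4471 -0.2743  0.14  ] [-3.1393e+00 -2.0000e-04 -1.7706e+00] F [-0.43 -0.74 -0.  ] shift [0.1 1.1 1. ] rot [-0.0023 -0.0002  0.0004]
```

View pics/c6.png

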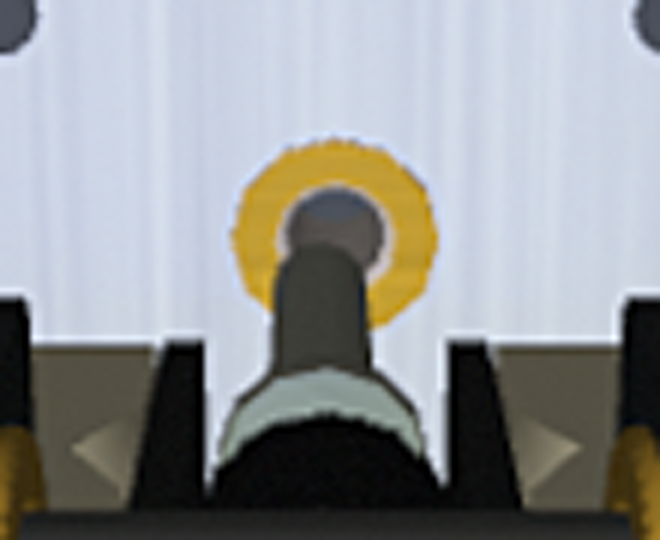

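Nose is at crop (320,274), the bore centre at (336,236): the pin sits about 1.7 mm off to image left (+x world).

```bash
python3 - <<'E'
from h import *
f=dict(np.load('w4.npz'))
n=pz(f,230+319/6,195+274/6,.065); r=pz(f,230+335.5/6,195+236.5/6,.06); print(n,r)
s=arm.get_state(); print((Ro.from_euler('xyz',s['ee_rot']).inv().apply(r-n)*1e3).round(2), s['t'],s['eef_pos'],s['qd'].round(3))
E
```

```text
[ 0.44805061 -0.27141936  0.065     ] [ 0.44575863 -0.27366675  0.06      ]
[2.66 1.81 5.  ] 6.45 [ 0.44691012 -0.27429392  0.1397752 ] [-0.     0.004 -0.007 -0.002  0.002 -0.   ]
```

```bash
python3 - <<'E'
from h import *
f=dict(np.load('w4.npz')); s=arm.get_state(); R=Ro.from_euler('xyz',s['ee_rot']).as_matrix(); T=s['eef_pos']
def pr(p): c=f['view']@np.r_[p,1]; q=c[:2]/c[2]*[f['fx'],f['fy']]+[f['cx'],f['cy']]; return ((q-[230,195])*6).round(1)
for nm,h,r in(('tip',0,3.5),('tap',4,5),('colbot',46,9),('coltop',50,9),('knobbot',60,10),('knobtop',82,10)):
    a=T+R@np.array([0,0,(75-h)/1e3]); th=np.linspace(0,6.283,73)
    P=np.array([pr(a+R@(np.array([np.cos(t),np.sin(t),0])*r/1e3)) for t in th]); print(nm,'ctr',pr(a),'top',P[:,1].min(),'u',P[:,0].min(),P[:,0].max())
E
```

```text
tip ctr [322.6 246.6] top 215.7 u 290.3 354.9
tap ctr [322.5 258.4] top 213.5 u 275.6 369.5
colbot ctr [321.7 412.8] top 315.1 u 218.0 425.3
coltop ctr [321.6 431.2] top 331.6 u 215.6 427.5
knobbot ctr [321.3 481.1] top 364.4 u 196.7 445.9
knobtop ctr [320.5 614.2] top 482.5 u 177.6 463.4
```

jog_arm:
  targets:
    - {"dx": 1.6,"dy": 1.6,"dz": 1,"rx": 0,"ry": 0,"rz": 0,"gripper": 1}
    - {"dx": 1.6,"dy": 1.6,"dz": 2,"rx": 0,"ry": 0,"rz": 0,"gripper": 1}
    - {"dx": 1.6,"dy": 1.6,"dz": 3,"rx": 0,"ry": 0,"rz": 0,"gripper": 1}
    - {"dx": 1.6,"dy": 1.6,"dz": 4,"rx": 0,"ry": 0,"rz": 0,"gripper": 1}
    - {"dx": 1.6,"dy": 1.6,"dz": 5,"rx": 0,"ry": 0,"rz": 0,"gripper": 1}
    - {"dx": 1.6,"dy": 1.6,"dz": 6,"rx": 0,"ry": 0,"rz": 0,"gripper": 1}
    - {"dx": 1.6,"dy": 1.6,"dz": 7,"rx": 0,"ry": 0,"rz": 0,"gripper": 1}
    - {"dx": 1.6,"dy": 1.6,"dz": 7,"rx": 0,"ry": 0,"rz": 0,"gripper": 1}

```text
t: 7.12
eef_pos: [0.4444, -0.2754, 0.1314]
ee_rot: [3.142, -0.0, -1.771]
force: [1.2, -0.4, -0.3]
width: 0.0196
gripper_force: 25.0
```

```bash
python3 - <<'E'
from h import *
to(.4452,-.2755,.130,-1.771)
f=grab('wrist','w5')
cv2.imwrite('pics/c7.png',cv2.resize(cv2.imread('pics/w5.png')[195:285,230:340],None,fx=6,fy=6,interpolation=cv2.INTER_CUBIC))
E
```

```text
7.1167 [ 0.4444 -0.2754  0.1314] [ 3.1415e+00 -1.0000e-04 -1.7707e+00] F [ 1.25 -0.41 -0.29] shift [-0.  -0.9  1.4] rot [ 0.0001 -0.0001  0.0003]
```

View pics/c7.png

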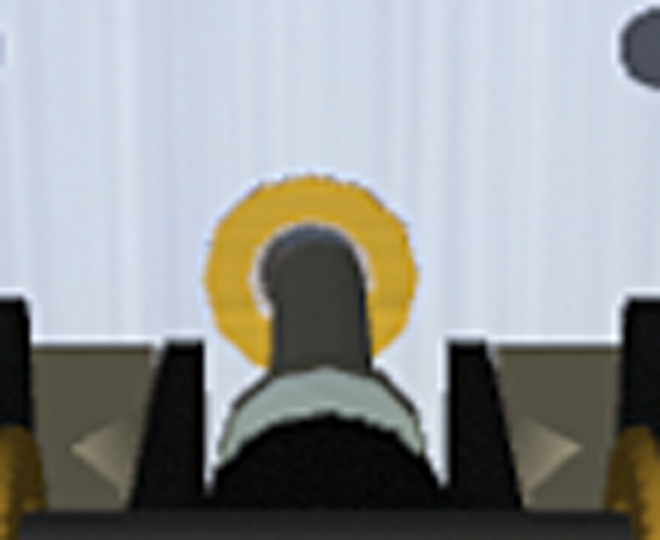

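The nose is entering the bore: bore centre at u=312, pin at u≈319, about 0.8 mm to image right.

jog_arm:
  targets:
    - {"dx": 0,"dy": -0.7,"dz": 1,"rx": 0,"ry": 0,"rz": 0,"gripper": 1}
    - {"dx": 0,"dy": -0.7,"dz": 2,"rx": 0,"ry": 0,"rz": 0,"gripper": 1}
    - {"dx": 0,"dy": -0.7,"dz": 3,"rx": 0,"ry": 0,"rz": 0,"gripper": 1}
    - {"dx": 0,"dy": -0.7,"dz": 4,"rx": 0,"ry": 0,"rz": 0,"gripper": 1}
    - {"dx": 0,"dy": -0.7,"dz": 5,"rx": 0,"ry": 0,"rz": 0,"gripper": 1}
    - {"dx": 0,"dy": -0.7,"dz": 6,"rx": 0,"ry": 0,"rz": 0,"gripper": 1}
    - {"dx": 0,"dy": -0.7,"dz": 7,"rx": 0,"ry": 0,"rz": 0,"gripper": 1}
    - {"dx": 0,"dy": -0.7,"dz": 8,"rx": 0,"ry": 0,"rz": 0,"gripper": 1}

```text
t: 7.83
eef_pos: [0.445, -0.2755, 0.1235]
ee_rot: [-3.142, -0.0, -1.771]
force: [0.2, -1.9, 0.0]
width: 0.0194
gripper_force: 25.0
```

jog_arm:
  targets:
    - {"dx": 0,"dy": 0,"dz": 1.5,"rx": 0,"ry": 0,"rz": 0,"gripper": 1}
    - {"dx": 0,"dy": 0,"dz": 3,"rx": 0,"ry": 0,"rz": 0,"gripper": 1}
    - {"dx": 0,"dy": 0,"dz": 4.5,"rx": 0,"ry": 0,"rz": 0,"gripper": 1}
    - {"dx": 0,"dy": 0,"dz": 6,"rx": 0,"ry": 0,"rz": 0,"gripper": 1}
    - {"dx": 0,"dy": 0,"dz": 7.5,"rx": 0,"ry": 0,"rz": 0,"gripper": 1}
    - {"dx": 0,"dy": 0,"dz": 9,"rx": 0,"ry": 0,"rz": 0,"gripper": 1}
    - {"dx": 0,"dy": 0,"dz": 10.5,"rx": 0,"ry": 0,"rz": 0,"gripper": 1}
    - {"dx": 0,"dy": 0,"dz": 11,"rx": 0,"ry": 0,"rz": 0,"gripper": 1}

```text
t: 8.5
eef_pos: [0.445, -0.2755, 0.1124]
ee_rot: [3.142, -0.0, -1.771]
force: [0.1, -1.1, 0.4]
width: 0.0193
gripper_force: 25.0
```

Well inside the bore; now touch the strip in small steps.

jog_arm:
  targets:
    - {"dx": 0,"dy": 0,"dz": 0.5,"rx": 0,"ry": 0,"rz": 0,"gripper": 1}
    - {"dx": 0,"dy": 0,"dz": 1,"rx": 0,"ry": 0,"rz": 0,"gripper": 1}
    - {"dx": 0,"dy": 0,"dz": 1.5,"rx": 0,"ry": 0,"rz": 0,"gripper": 1}
    - {"dx": 0,"dy": 0,"dz": 2,"rx": 0,"ry": 0,"rz": 0,"gripper": 1}
    - {"dx": 0,"dy": 0,"dz": 2.5,"rx": 0,"ry": 0,"rz": 0,"gripper": 1}
    - {"dx": 0,"dy": 0,"dz": 3,"rx": 0,"ry": 0,"rz": 0,"gripper": 1}
    - {"dx": 0,"dy": 0,"dz": 3,"rx": 0,"ry": 0,"rz": 0,"gripper": 1}
    - {"dx": 0,"dy": 0,"dz": 3,"rx": 0,"ry": 0,"rz": 0,"gripper": 1}

```text
t: 9.17
eef_pos: [0.445, -0.2755, 0.1095]
ee_rot: [-3.141, 0.0, -1.771]
force: [0.6, -1.2, -0.2]
width: 0.0191
gripper_force: 25.0
```

jog_arm:
  targets:
    - {"dx": 0,"dy": 0,"dz": 0.3,"rx": 0,"ry": 0,"rz": 0,"gripper": 1}
    - {"dx": 0,"dy": 0,"dz": 0.6,"rx": 0,"ry": 0,"rz": 0,"gripper": 1}
    - {"dx": 0,"dy": 0,"dz": 0.9,"rx": 0,"ry": 0,"rz": 0,"gripper": 1}
    - {"dx": 0,"dy": 0,"dz": 1.2,"rx": 0,"ry": 0,"rz": 0,"gripper": 1}
    - {"dx": 0,"dy": 0,"dz": 1.2,"rx": 0,"ry": 0,"rz": 0,"gripper": 1}
    - {"dx": 0,"dy": 0,"dz": 1.2,"rx": 0,"ry": 0,"rz": 0,"gripper": 1}
    - {"dx": 0,"dy": 0,"dz": 1.2,"rx": 0,"ry": 0,"rz": 0,"gripper": 1}
    - {"dx": 0,"dy": 0,"dz": 1.2,"rx": 0,"ry": 0,"rz": 0,"gripper": 1}

```text
t: 9.83
eef_pos: [0.445, -0.2755, 0.1084]
ee_rot: [-3.141, -0.0, -1.771]
force: [0.0, -1.7, 2.3]
width: 0.0191
gripper_force: 25.0
```

jog_arm:
  targets:
    - {"dx": -1,"dy": 0,"dz": 0.2,"rx": 0,"ry": 0,"rz": 0,"gripper": 1}
    - {"dx": -2,"dy": 0,"dz": 0.3,"rx": 0,"ry": 0,"rz": 0,"gripper": 1}
    - {"dx": -3,"dy": 0,"dz": 0.3,"rx": 0,"ry": 0,"rz": 0,"gripper": 1}
    - {"dx": -4,"dy": 0,"dz": 0.3,"rx": 0,"ry": 0,"rz": 0,"gripper": 1}
    - {"dx": -5,"dy": 0,"dz": 0.3,"rx": 0,"ry": 0,"rz": 0,"gripper": 1}
    - {"dx": -6,"dy": 0,"dz": 0.3,"rx": 0,"ry": 0,"rz": 0,"gripper": 1}
    - {"dx": -7,"dy": 0,"dz": 0.3,"rx": 0,"ry": 0,"rz": 0,"gripper": 1}
    - {"dx": -8,"dy": 0,"dz": 0.3,"rx": 0,"ry": 0,"rz": 0,"gripper": 1}

```text
t: 10.5
eef_pos: [0.4468, -0.2677, 0.1082]
ee_rot: [-3.141, -0.0, -1.771]
force: [0.7, -5.1, 5.8]
width: 0.019
gripper_force: 25.0
```

jog_arm:
  targets:
    - {"dx": -0.5,"dy": 0,"dz": -0.15,"rx": 0,"ry": 0,"rz": 0,"gripper": 1}
    - {"dx": -1,"dy": 0,"dz": -0.15,"rx": 0,"ry": 0,"rz": 0,"gripper": 1}
    - {"dx": -1.5,"dy": 0,"dz": -0.15,"rx": 0,"ry": 0,"rz": 0,"gripper": 1}
    - {"dx": -2,"dy": 0,"dz": -0.15,"rx": 0,"ry": 0,"rz": 0,"gripper": 1}
    - {"dx": -2.5,"dy": 0,"dz": -0.15,"rx": 0,"ry": 0,"rz": 0,"gripper": 1}
    - {"dx": -3,"dy": 0,"dz": -0.15,"rx": 0,"ry": 0,"rz": 0,"gripper": 1}
    - {"dx": -3.3,"dy": 0,"dz": -0.15,"rx": 0,"ry": 0,"rz": 0,"gripper": 1}
    - {"dx": -3.5,"dy": 0,"dz": -0.15,"rx": 0,"ry": 0,"rz": 0,"gripper": 1}

```text
t: 11.17
eef_pos: [0.4474, -0.2642, 0.1083]
ee_rot: [-3.141, -0.0, -1.771]
force: [0.7, -4.4, 4.8]
width: 0.0199
gripper_force: 25.0
```

jog_arm:
  targets:
    - {"dx": -0.5,"dy": 0,"dz": 0,"rx": 0,"ry": 0,"rz": 0,"gripper": 1}
    - {"dx": -1,"dy": 0,"dz": 0,"rx": 0,"ry": 0,"rz": 0,"gripper": 1}
    - {"dx": -1.5,"dy": 0,"dz": 0,"rx": 0,"ry": 0,"rz": 0,"gripper": 1}
    - {"dx": -2,"dy": 0,"dz": 0,"rx": 0,"ry": 0,"rz": 0,"gripper": 1}
    - {"dx": -2.5,"dy": 0,"dz": 0,"rx": 0,"ry": 0,"rz": 0,"gripper": 1}
    - {"dx": -3,"dy": 0,"dz": 0,"rx": 0,"ry": 0,"rz": 0,"gripper": 1}
    - {"dx": -3.3,"dy": 0,"dz": 0,"rx": 0,"ry": 0,"rz": 0,"gripper": 1}
    - {"dx": -3.5,"dy": 0,"dz": 0,"rx": 0,"ry": 0,"rz": 0,"gripper": 1}

```text
t: 11.83
eef_pos: [0.4481, -0.2607, 0.1083]
ee_rot: [-3.141, -0.0, -1.771]
force: [0.4, -4.2, 3.7]
width: 0.0194
gripper_force: 25.0
```

jog_arm:
  targets:
    - {"dx": -0.5,"dy": 0,"dz": 0,"rx": 0,"ry": 0,"rz": 0,"gripper": 1}
    - {"dx": -1,"dy": 0,"dz": 0,"rx": 0,"ry": 0,"rz": 0,"gripper": 1}
    - {"dx": -1.5,"dy": 0,"dz": 0,"rx": 0,"ry": 0,"rz": 0,"gripper": 1}
    - {"dx": -2,"dy": 0,"dz": 0,"rx": 0,"ry": 0,"rz": 0,"gripper": 1}
    - {"dx": -2.5,"dy": 0,"dz": 0,"rx": 0,"ry": 0,"rz": 0,"gripper": 1}
    - {"dx": -3,"dy": 0,"dz": 0,"rx": 0,"ry": 0,"rz": 0,"gripper": 1}
    - {"dx": -3.3,"dy": 0,"dz": 0,"rx": 0,"ry": 0,"rz": 0,"gripper": 1}
    - {"dx": -3.5,"dy": 0,"dz": 0,"rx": 0,"ry": 0,"rz": 0,"gripper": 1}

```text
t: 12.5
eef_pos: [0.4487, -0.2573, 0.1083]
ee_rot: [-3.141, -0.0, -1.771]
force: [1.9, -4.6, 5.1]
width: 0.0192
gripper_force: 25.0
```

jog_arm:
  targets:
    - {"dx": -0.5,"dy": 0,"dz": 0,"rx": 0,"ry": 0,"rz": 0,"gripper": 1}
    - {"dx": -1,"dy": 0,"dz": 0,"rx": 0,"ry": 0,"rz": 0,"gripper": 1}
    - {"dx": -1.5,"dy": 0,"dz": 0,"rx": 0,"ry": 0,"rz": 0,"gripper": 1}
    - {"dx": -2,"dy": 0,"dz": 0,"rx": 0,"ry": 0,"rz": 0,"gripper": 1}
    - {"dx": -2.5,"dy": 0,"dz": 0,"rx": 0,"ry": 0,"rz": 0,"gripper": 1}
    - {"dx": -3,"dy": 0,"dz": 0,"rx": 0,"ry": 0,"rz": 0,"gripper": 1}
    - {"dx": -3.3,"dy": 0,"dz": 0,"rx": 0,"ry": 0,"rz": 0,"gripper": 1}
    - {"dx": -3.5,"dy": 0,"dz": 0,"rx": 0,"ry": 0,"rz": 0,"gripper": 1}

```text
t: 13.17
eef_pos: [0.4494, -0.2539, 0.1083]
ee_rot: [-3.141, -0.0, -1.771]
force: [2.3, -4.4, 5.0]
width: 0.0192
gripper_force: 25.0
```

jog_arm:
  targets:
    - {"dx": -0.5,"dy": 0,"dz": 0,"rx": 0,"ry": 0,"rz": 0,"gripper": 1}
    - {"dx": -1,"dy": 0,"dz": 0,"rx": 0,"ry": 0,"rz": 0,"gripper": 1}
    - {"dx": -1.5,"dy": 0,"dz": 0,"rx": 0,"ry": 0,"rz": 0,"gripper": 1}
    - {"dx": -2,"dy": 0,"dz": 0,"rx": 0,"ry": 0,"rz": 0,"gripper": 1}
    - {"dx": -2.5,"dy": 0,"dz": 0,"rx": 0,"ry": 0,"rz": 0,"gripper": 1}
    - {"dx": -3,"dy": 0,"dz": 0,"rx": 0,"ry": 0,"rz": 0,"gripper": 1}
    - {"dx": -3.3,"dy": 0,"dz": 0,"rx": 0,"ry": 0,"rz": 0,"gripper": 1}
    - {"dx": -3.5,"dy": 0,"dz": 0,"rx": 0,"ry": 0,"rz": 0,"gripper": 1}

```text
t: 13.83
eef_pos: [0.4501, -0.2505, 0.1082]
ee_rot: [-3.141, -0.0, -1.771]
force: [2.2, -4.6, 4.5]
width: 0.0193
gripper_force: 25.0
```

jog_arm:
  targets:
    - {"dx": -0.5,"dy": -0.2,"dz": 0,"rx": 0,"ry": 0,"rz": 0,"gripper": 1}
    - {"dx": -1,"dy": -0.2,"dz": 0,"rx": 0,"ry": 0,"rz": 0,"gripper": 1}
    - {"dx": -1.5,"dy": -0.2,"dz": 0,"rx": 0,"ry": 0,"rz": 0,"gripper": 1}
    - {"dx": -2,"dy": -0.2,"dz": 0,"rx": 0,"ry": 0,"rz": 0,"gripper": 1}
    - {"dx": -2.5,"dy": -0.2,"dz": 0,"rx": 0,"ry": 0,"rz": 0,"gripper": 1}
    - {"dx": -3,"dy": -0.2,"dz": 0,"rx": 0,"ry": 0,"rz": 0,"gripper": 1}
    - {"dx": -3.3,"dy": -0.2,"dz": 0,"rx": 0,"ry": 0,"rz": 0,"gripper": 1}
    - {"dx": -3.5,"dy": -0.2,"dz": 0,"rx": 0,"ry": 0,"rz": 0,"gripper": 1}

```text
t: 14.5
eef_pos: [0.4508, -0.247, 0.1082]
ee_rot: [3.141, -0.0, -1.771]
force: [1.3, -5.5, 5.6]
width: 0.0191
gripper_force: 25.0
```

jog_arm:
  targets:
    - {"dx": -0.5,"dy": 0,"dz": 0,"rx": 0,"ry": 0,"rz": 0,"gripper": 1}
    - {"dx": -1,"dy": 0,"dz": 0,"rx": 0,"ry": 0,"rz": 0,"gripper": 1}
    - {"dx": -1.5,"dy": 0,"dz": 0,"rx": 0,"ry": 0,"rz": 0,"gripper": 1}
    - {"dx": -2,"dy": 0,"dz": 0,"rx": 0,"ry": 0,"rz": 0,"gripper": 1}
    - {"dx": -2.5,"dy": 0,"dz": 0,"rx": 0,"ry": 0,"rz": 0,"gripper": 1}
    - {"dx": -3,"dy": 0,"dz": 0,"rx": 0,"ry": 0,"rz": 0,"gripper": 1}
    - {"dx": -3.3,"dy": 0,"dz": 0,"rx": 0,"ry": 0,"rz": 0,"gripper": 1}
    - {"dx": -3.5,"dy": 0,"dz": 0,"rx": 0,"ry": 0,"rz": 0,"gripper": 1}

```text
t: 15.17
eef_pos: [0.4515, -0.2436, 0.1082]
ee_rot: [3.141, -0.0, -1.771]
force: [1.7, -5.3, 4.6]
width: 0.0192
gripper_force: 25.0
```

jog_arm:
  targets:
    - {"dx": -0.5,"dy": 0,"dz": 0,"rx": 0,"ry": 0,"rz": 0,"gripper": 1}
    - {"dx": -1,"dy": 0,"dz": 0,"rx": 0,"ry": 0,"rz": 0,"gripper": 1}
    - {"dx": -1.5,"dy": 0,"dz": 0,"rx": 0,"ry": 0,"rz": 0,"gripper": 1}
    - {"dx": -2,"dy": 0,"dz": 0,"rx": 0,"ry": 0,"rz": 0,"gripper": 1}
    - {"dx": -2.5,"dy": 0,"dz": 0,"rx": 0,"ry": 0,"rz": 0,"gripper": 1}
    - {"dx": -3,"dy": 0,"dz": 0,"rx": 0,"ry": 0,"rz": 0,"gripper": 1}
    - {"dx": -3.3,"dy": 0,"dz": 0,"rx": 0,"ry": 0,"rz": 0,"gripper": 1}
    - {"dx": -3.5,"dy": 0,"dz": 0,"rx": 0,"ry": 0,"rz": 0,"gripper": 1}

```text
t: 15.83
eef_pos: [0.4522, -0.2401, 0.1081]
ee_rot: [3.141, 0.0, -1.771]
force: [3.0, -3.0, 4.4]
width: 0.0192
gripper_force: 25.0
```

jog_arm:
  targets:
    - {"dx": -0.5,"dy": -0.2,"dz": 0,"rx": 0,"ry": 0,"rz": 0,"gripper": 1}
    - {"dx": -1,"dy": -0.2,"dz": 0,"rx": 0,"ry": 0,"rz": 0,"gripper": 1}
    - {"dx": -1.5,"dy": -0.2,"dz": 0,"rx": 0,"ry": 0,"rz": 0,"gripper": 1}
    - {"dx": -2,"dy": -0.2,"dz": 0,"rx": 0,"ry": 0,"rz": 0,"gripper": 1}
    - {"dx": -2.5,"dy": -0.2,"dz": 0,"rx": 0,"ry": 0,"rz": 0,"gripper": 1}
    - {"dx": -3,"dy": -0.2,"dz": 0,"rx": 0,"ry": 0,"rz": 0,"gripper": 1}
    - {"dx": -3.3,"dy": -0.2,"dz": 0,"rx": 0,"ry": 0,"rz": 0,"gripper": 1}
    - {"dx": -3.5,"dy": -0.2,"dz": 0,"rx": 0,"ry": 0,"rz": 0,"gripper": 1}

```text
t: 16.5
eef_pos: [0.453, -0.2367, 0.108]
ee_rot: [3.141, 0.0, -1.771]
force: [2.0, -2.3, 0.6]
width: 0.0195
gripper_force: 25.0
```

jog_arm:
  targets:
    - {"dx": -0.5,"dy": 0,"dz": 0,"rx": 0,"ry": 0,"rz": 0,"gripper": 1}
    - {"dx": -1,"dy": 0,"dz": 0,"rx": 0,"ry": 0,"rz": 0,"gripper": 1}
    - {"dx": -1.5,"dy": 0,"dz": 0,"rx": 0,"ry": 0,"rz": 0,"gripper": 1}
    - {"dx": -2,"dy": 0,"dz": 0,"rx": 0,"ry": 0,"rz": 0,"gripper": 1}
    - {"dx": -2.5,"dy": 0,"dz": 0,"rx": 0,"ry": 0,"rz": 0,"gripper": 1}
    - {"dx": -3,"dy": 0,"dz": 0,"rx": 0,"ry": 0,"rz": 0,"gripper": 1}
    - {"dx": -3.3,"dy": 0,"dz": 0,"rx": 0,"ry": 0,"rz": 0,"gripper": 1}
    - {"dx": -3.5,"dy": 0,"dz": 0,"rx": 0,"ry": 0,"rz": 0,"gripper": 1}

```text
t: 17.17
eef_pos: [0.4537, -0.2334, 0.1081]
ee_rot: [3.141, -0.0, -1.771]
force: [0.8, -3.0, -1.8]
width: 0.0193
gripper_force: 25.0
```

jog_arm:
  targets:
    - {"dx": -0.5,"dy": 0,"dz": 0,"rx": 0,"ry": 0,"rz": 0,"gripper": 1}
    - {"dx": -1,"dy": 0,"dz": 0,"rx": 0,"ry": 0,"rz": 0,"gripper": 1}
    - {"dx": -1.5,"dy": 0,"dz": 0,"rx": 0,"ry": 0,"rz": 0,"gripper": 1}
    - {"dx": -2,"dy": 0,"dz": 0,"rx": 0,"ry": 0,"rz": 0,"gripper": 1}
    - {"dx": -2.5,"dy": 0,"dz": 0,"rx": 0,"ry": 0,"rz": 0,"gripper": 1}
    - {"dx": -3,"dy": 0,"dz": 0,"rx": 0,"ry": 0,"rz": 0,"gripper": 1}
    - {"dx": -3.3,"dy": 0,"dz": 0,"rx": 0,"ry": 0,"rz": 0,"gripper": 1}
    - {"dx": -3.5,"dy": 0,"dz": 0,"rx": 0,"ry": 0,"rz": 0,"gripper": 1}

```text
t: 17.83
eef_pos: [0.4545, -0.23, 0.1082]
ee_rot: [3.141, -0.0, -1.771]
force: [0.4, -4.3, -0.6]
width: 0.0191
gripper_force: 25.0
```

jog_arm:
  targets:
    - {"dx": 1,"dy": 0,"dz": 0,"rx": 0,"ry": 0,"rz": 0,"gripper": 1}
    - {"dx": 2,"dy": 0,"dz": 0,"rx": 0,"ry": 0,"rz": 0,"gripper": 1}
    - {"dx": 3,"dy": 0,"dz": 0,"rx": 0,"ry": 0,"rz": 0,"gripper": 1}
    - {"dx": 4,"dy": 0,"dz": 0,"rx": 0,"ry": 0,"rz": 0,"gripper": 1}
    - {"dx": 5,"dy": 0,"dz": 0,"rx": 0,"ry": 0,"rz": 0,"gripper": 1}
    - {"dx": 6,"dy": 0,"dz": 0,"rx": 0,"ry": 0,"rz": 0,"gripper": 1}
    - {"dx": 6.3,"dy": 0,"dz": 0.2,"rx": 0,"ry": 0,"rz": 0,"gripper": 1}
    - {"dx": 6.3,"dy": 0,"dz": 0.5,"rx": 0,"ry": 0,"rz": 0,"gripper": 1}

```text
t: 18.5
eef_pos: [0.4538, -0.2361, 0.1081]
ee_rot: [-3.141, 0.0, -1.771]
force: [0.2, 4.4, 8.4]
width: 0.0191
gripper_force: 25.0
```

jog_arm:
  targets:
    - {"dx": 0.2,"dy": 0.3,"dz": -0.3,"rx": 0,"ry": 0,"rz": 0,"gripper": 1}
    - {"dx": 0.4,"dy": 0.3,"dz": -0.3,"rx": 0,"ry": 0,"rz": 0,"gripper": 1}
    - {"dx": 0.6,"dy": 0.3,"dz": -0.3,"rx": 0,"ry": 0,"rz": 0,"gripper": 1}
    - {"dx": 0.8,"dy": 0.3,"dz": -0.3,"rx": 0,"ry": 0,"rz": 0,"gripper": 1}
    - {"dx": 1,"dy": 0.3,"dz": -0.3,"rx": 0,"ry": 0,"rz": 0,"gripper": 1}
    - {"dx": 1.2,"dy": 0.3,"dz": -0.3,"rx": 0,"ry": 0,"rz": 0,"gripper": 1}
    - {"dx": 1.2,"dy": 0.3,"dz": -0.3,"rx": 0,"ry": 0,"rz": 0,"gripper": 1}
    - {"dx": 1.2,"dy": 0.3,"dz": -0.3,"rx": 0,"ry": 0,"rz": 0,"gripper": 1}

```text
t: 19.17
eef_pos: [0.4532, -0.2373, 0.1082]
ee_rot: [-3.141, -0.0, -1.771]
force: [2.9, 3.5, 3.2]
width: 0.0195
gripper_force: 25.0
```

jog_arm:
  targets:
    - {"dx": 0.2,"dy": 0,"dz": 0,"rx": 0,"ry": 0,"rz": 0,"gripper": 1}
    - {"dx": 0.4,"dy": 0,"dz": 0,"rx": 0,"ry": 0,"rz": 0,"gripper": 1}
    - {"dx": 0.6,"dy": 0,"dz": 0,"rx": 0,"ry": 0,"rz": 0,"gripper": 1}
    - {"dx": 0.8,"dy": 0,"dz": 0,"rx": 0,"ry": 0,"rz": 0,"gripper": 1}
    - {"dx": 1,"dy": 0,"dz": 0,"rx": 0,"ry": 0,"rz": 0,"gripper": 1}
    - {"dx": 1.2,"dy": 0,"dz": 0,"rx": 0,"ry": 0,"rz": 0,"gripper": 1}
    - {"dx": 1.2,"dy": 0,"dz": 0,"rx": 0,"ry": 0,"rz": 0,"gripper": 1}
    - {"dx": 1.2,"dy": 0,"dz": 0,"rx": 0,"ry": 0,"rz": 0,"gripper": 1}

```text
t: 19.83
eef_pos: [0.4527, -0.2385, 0.1081]
ee_rot: [-3.141, -0.0, -1.771]
force: [4.1, 3.1, 4.1]
width: 0.0193
gripper_force: 25.0
```

jog_arm:
  targets:
    - {"dx": 0.2,"dy": 0,"dz": 0,"rx": 0,"ry": 0,"rz": 0,"gripper": 1}
    - {"dx": 0.4,"dy": 0,"dz": 0,"rx": 0,"ry": 0,"rz": 0,"gripper": 1}
    - {"dx": 0.6,"dy": 0,"dz": 0,"rx": 0,"ry": 0,"rz": 0,"gripper": 1}
    - {"dx": 0.8,"dy": 0,"dz": 0,"rx": 0,"ry": 0,"rz": 0,"gripper": 1}
    - {"dx": 1,"dy": 0,"dz": 0,"rx": 0,"ry": 0,"rz": 0,"gripper": 1}
    - {"dx": 1.2,"dy": 0,"dz": 0,"rx": 0,"ry": 0,"rz": 0,"gripper": 1}
    - {"dx": 1.2,"dy": 0,"dz": 0,"rx": 0,"ry": 0,"rz": 0,"gripper": 1}
    - {"dx": 1.2,"dy": 0,"dz": 0,"rx": 0,"ry": 0,"rz": 0,"gripper": 1}

```text
t: 20.5
eef_pos: [0.4523, -0.2397, 0.108]
ee_rot: [3.142, -0.0, -1.771]
force: [2.9, 3.3, 3.3]
width: 0.0191
gripper_force: 25.0
```

jog_arm:
  targets:
    - {"dx": -0.3,"dy": -0.5,"dz": 0,"rx": 0,"ry": 0,"rz": 0,"gripper": 1}
    - {"dx": -0.6,"dy": -0.5,"dz": 0,"rx": 0,"ry": 0,"rz": 0,"gripper": 1}
    - {"dx": -0.9,"dy": -0.5,"dz": 0,"rx": 0,"ry": 0,"rz": 0,"gripper": 1}
    - {"dx": -1.2,"dy": -0.5,"dz": 0,"rx": 0,"ry": 0,"rz": 0,"gripper": 1}
    - {"dx": -1.5,"dy": -0.5,"dz": 0,"rx": 0,"ry": 0,"rz": 0,"gripper": 1}
    - {"dx": -1.8,"dy": -0.5,"dz": 0,"rx": 0,"ry": 0,"rz": 0,"gripper": 1}
    - {"dx": -2,"dy": -0.5,"dz": 0,"rx": 0,"ry": 0,"rz": 0,"gripper": 1}
    - {"dx": -2,"dy": -0.5,"dz": 0,"rx": 0,"ry": 0,"rz": 0,"gripper": 1}

```text
t: 21.17
eef_pos: [0.4528, -0.2378, 0.1079]
ee_rot: [3.141, -0.0, -1.771]
force: [0.6, -0.2, 2.5]
width: 0.0192
gripper_force: 25.0
```

jog_arm:
  targets:
    - {"dx": -0.2,"dy": 0,"dz": 0,"rx": 0,"ry": 0,"rz": 0,"gripper": 1}
    - {"dx": -0.4,"dy": 0,"dz": 0,"rx": 0,"ry": 0,"rz": 0,"gripper": 1}
    - {"dx": -0.6,"dy": 0,"dz": 0,"rx": 0,"ry": 0,"rz": 0,"gripper": 1}
    - {"dx": -0.8,"dy": 0,"dz": 0,"rx": 0,"ry": 0,"rz": 0,"gripper": 1}
    - {"dx": -1,"dy": 0,"dz": 0,"rx": 0,"ry": 0,"rz": 0,"gripper": 1}
    - {"dx": -1.2,"dy": 0,"dz": 0,"rx": 0,"ry": 0,"rz": 0,"gripper": 1}
    - {"dx": -1.2,"dy": 0,"dz": 0,"rx": 0,"ry": 0,"rz": 0,"gripper": 1}
    - {"dx": -1.2,"dy": 0,"dz": 0,"rx": 0,"ry": 0,"rz": 0,"gripper": 1}

```text
t: 21.83
eef_pos: [0.4533, -0.2366, 0.108]
ee_rot: [3.141, -0.0, -1.771]
force: [-0.7, -2.7, 3.1]
width: 0.0193
gripper_force: 25.0
```

jog_arm:
  targets:
    - {"dx": -0.2,"dy": 0,"dz": 0,"rx": 0,"ry": 0,"rz": 0,"gripper": 1}
    - {"dx": -0.4,"dy": 0,"dz": 0,"rx": 0,"ry": 0,"rz": 0,"gripper": 1}
    - {"dx": -0.6,"dy": 0,"dz": 0,"rx": 0,"ry": 0,"rz": 0,"gripper": 1}
    - {"dx": -0.8,"dy": 0,"dz": 0,"rx": 0,"ry": 0,"rz": 0,"gripper": 1}
    - {"dx": -1,"dy": 0,"dz": 0,"rx": 0,"ry": 0,"rz": 0,"gripper": 1}
    - {"dx": -1.2,"dy": 0,"dz": 0,"rx": 0,"ry": 0,"rz": 0,"gripper": 1}
    - {"dx": -1.2,"dy": 0,"dz": 0,"rx": 0,"ry": 0,"rz": 0,"gripper": 1}
    - {"dx": -1.2,"dy": 0,"dz": 0,"rx": 0,"ry": 0,"rz": 0,"gripper": 1}

```text
t: 22.5
eef_pos: [0.4536, -0.2354, 0.108]
ee_rot: [3.141, -0.0, -1.771]
force: [-0.7, -4.8, 3.0]
width: 0.0192
gripper_force: 25.0
```

jog_arm:
  targets:
    - {"dx": -0.2,"dy": 0,"dz": 0,"rx": 0,"ry": 0,"rz": 0,"gripper": 1}
    - {"dx": -0.4,"dy": 0,"dz": 0,"rx": 0,"ry": 0,"rz": 0,"gripper": 1}
    - {"dx": -0.6,"dy": 0,"dz": 0,"rx": 0,"ry": 0,"rz": 0,"gripper": 1}
    - {"dx": -0.8,"dy": 0,"dz": 0,"rx": 0,"ry": 0,"rz": 0,"gripper": 1}
    - {"dx": -1,"dy": 0,"dz": 0,"rx": 0,"ry": 0,"rz": 0,"gripper": 1}
    - {"dx": -1.2,"dy": 0,"dz": 0,"rx": 0,"ry": 0,"rz": 0,"gripper": 1}
    - {"dx": -1.2,"dy": 0,"dz": 0,"rx": 0,"ry": 0,"rz": 0,"gripper": 1}
    - {"dx": -1.2,"dy": 0,"dz": 0,"rx": 0,"ry": 0,"rz": 0,"gripper": 1}

```text
t: 23.17
eef_pos: [0.454, -0.2342, 0.108]
ee_rot: [-3.142, 0.0, -1.771]
force: [0.3, -3.8, 2.7]
width: 0.0192
gripper_force: 25.0
```

jog_arm:
  targets:
    - {"dx": 0,"dy": 0,"dz": 0.1,"rx": 0,"ry": 0,"rz": 0,"gripper": 1}
    - {"dx": 0,"dy": 0,"dz": 0.2,"rx": 0,"ry": 0,"rz": 0,"gripper": 1}
    - {"dx": 0,"dy": 0,"dz": 0.3,"rx": 0,"ry": 0,"rz": 0,"gripper": 1}
    - {"dx": 0,"dy": 0,"dz": 0.4,"rx": 0,"ry": 0,"rz": 0,"gripper": 1}
    - {"dx": 0.3,"dy": 0,"dz": 0.4,"rx": 0,"ry": 0,"rz": 0,"gripper": 1}
    - {"dx": 0.3,"dy": 0,"dz": 0.4,"rx": 0,"ry": 0,"rz": 0,"gripper": 1}
    - {"dx": 0.3,"dy": 0,"dz": 0.4,"rx": 0,"ry": 0,"rz": 0,"gripper": 1}
    - {"dx": 0.3,"dy": 0,"dz": 0.4,"rx": 0,"ry": 0,"rz": 0,"gripper": 1}

```text
t: 23.83
eef_pos: [0.454, -0.2345, 0.1078]
ee_rot: [-3.141, 0.0, -1.771]
force: [-0.7, -3.7, 5.9]
width: 0.0198
gripper_force: 25.0
```

jog_arm:
  targets:
    - {"dx": 0,"dy": 0,"dz": 0,"rx": 0,"ry": 0,"rz": 0,"gripper": 1}
    - {"dx": 0,"dy": 0,"dz": 0,"rx": 0,"ry": 0,"rz": 0,"gripper": 1}
    - {"dx": 0,"dy": 0,"dz": 0,"rx": 0,"ry": 0,"rz": 0,"gripper": 1}
    - {"dx": 0,"dy": 0,"dz": 0,"rx": 0,"ry": 0,"rz": 0,"gripper": 1}
    - {"dx": 0,"dy": 0,"dz": 0,"rx": 0,"ry": 0,"rz": 0,"gripper": 1}
    - {"dx": 0,"dy": 0,"dz": 0,"rx": 0,"ry": 0,"rz": 0,"gripper": 1}
    - {"dx": 0,"dy": 0,"dz": 0,"rx": 0,"ry": 0,"rz": 0,"gripper": 1}
    - {"dx": 0,"dy": 0,"dz": 0,"rx": 0,"ry": 0,"rz": 0,"gripper": 1}

```text
t: 24.5
eef_pos: [0.454, -0.2345, 0.1078]
ee_rot: [-3.141, 0.0, -1.771]
force: [-1.1, -2.5, 5.9]
width: 0.019
gripper_force: 25.0
```

jog_arm:
  targets:
    - {"dx": -0.6,"dy": 0,"dz": 0,"rx": 0,"ry": 0,"rz": 0,"gripper": 1}
    - {"dx": -1.1,"dy": 0,"dz": 0,"rx": 0,"ry": 0,"rz": 0,"gripper": 1}
    - {"dx": -1.6,"dy": 0,"dz": 0,"rx": 0,"ry": 0,"rz": 0,"gripper": 1}
    - {"dx": -2.1,"dy": 0,"dz": 0,"rx": 0,"ry": 0,"rz": 0,"gripper": 1}
    - {"dx": -2.6,"dy": 0,"dz": 0,"rx": 0,"ry": 0,"rz": 0,"gripper": 1}
    - {"dx": -3,"dy": 0,"dz": 0,"rx": 0,"ry": 0,"rz": 0,"gripper": 1}
    - {"dx": -3,"dy": 0,"dz": 0,"rx": 0,"ry": 0,"rz": 0,"gripper": 1}
    - {"dx": -3,"dy": 0,"dz": 0,"rx": 0,"ry": 0,"rz": 0,"gripper": 1}

```text
t: 25.17
eef_pos: [0.4546, -0.2316, 0.1077]
ee_rot: [-3.141, -0.0, -1.771]
force: [-0.9, -4.2, 6.0]
width: 0.0194
gripper_force: 25.0
```

jog_arm:
  targets:
    - {"dx": -0.6,"dy": 0,"dz": 0,"rx": 0,"ry": 0,"rz": 0,"gripper": 1}
    - {"dx": -1.1,"dy": 0,"dz": 0,"rx": 0,"ry": 0,"rz": 0,"gripper": 1}
    - {"dx": -1.6,"dy": 0,"dz": 0,"rx": 0,"ry": 0,"rz": 0,"gripper": 1}
    - {"dx": -2.1,"dy": 0,"dz": 0,"rx": 0,"ry": 0,"rz": 0,"gripper": 1}
    - {"dx": -2.6,"dy": 0,"dz": 0,"rx": 0,"ry": 0,"rz": 0,"gripper": 1}
    - {"dx": -3,"dy": 0,"dz": 0,"rx": 0,"ry": 0,"rz": 0,"gripper": 1}
    - {"dx": -3,"dy": 0,"dz": 0,"rx": 0,"ry": 0,"rz": 0,"gripper": 1}
    - {"dx": -3,"dy": 0,"dz": 0,"rx": 0,"ry": 0,"rz": 0,"gripper": 1}

```text
t: 25.83
eef_pos: [0.4551, -0.229, 0.1077]
ee_rot: [-3.141, -0.0, -1.771]
force: [0.2, -6.7, 4.9]
width: 0.0196
gripper_force: 25.0
```

jog_arm:
  targets:
    - {"dx": -0.6,"dy": 0,"dz": 0,"rx": 0,"ry": 0,"rz": 0,"gripper": 1}
    - {"dx": -1.1,"dy": 0,"dz": 0,"rx": 0,"ry": 0,"rz": 0,"gripper": 1}
    - {"dx": -1.6,"dy": 0,"dz": 0,"rx": 0,"ry": 0,"rz": 0,"gripper": 1}
    - {"dx": -2.1,"dy": 0,"dz": 0,"rx": 0,"ry": 0,"rz": 0,"gripper": 1}
    - {"dx": -2.6,"dy": 0,"dz": 0,"rx": 0,"ry": 0,"rz": 0,"gripper": 1}
    - {"dx": -3,"dy": 0,"dz": 0,"rx": 0,"ry": 0,"rz": 0,"gripper": 1}
    - {"dx": -3,"dy": 0,"dz": 0,"rx": 0,"ry": 0,"rz": 0,"gripper": 1}
    - {"dx": -3,"dy": 0,"dz": 0,"rx": 0,"ry": 0,"rz": 0,"gripper": 1}

```text
t: 26.5
eef_pos: [0.4557, -0.2262, 0.1077]
ee_rot: [-3.141, -0.001, -1.771]
force: [-1.9, -7.6, 4.4]
width: 0.019
gripper_force: 25.0
```

```bash
python3 - <<'E'
from h import *
s=arm.get_state(); print(s['t'],s['eef_pos'],s['force'].round(1),s['moment'].round(3))
f0=dict(np.load('top0.npz')); f1=grab('top','t6')
b=np.array([.4455,-.2752]); ex=np.array([np.cos(1.370),np.sin(1.370)]); ey=np.array([-ex[1],ex[0]])
def prof(f,y):
    S=np.arange(60,200,.5); o=[]
    for q in S:
        p=b+ex*q/1e3+ey*y/1e3; c=f['view']@np.r_[p,.06,1]; uv=c[:2]/c[2]*[f['fx'],f['fy']]+[f['cx'],f['cy']]
        o.append(cv2.getRectSubPix(f['frame'],(1,1),tuple(map(float,uv))).mean())
    o=np.array(o); d=cv2.GaussianBlur(o[None],(0,0),2)[0]; g=np.gradient(d); i=g.argmin(); return S[i],g[i].round(1)
for y in(-38,-30,-12,12,30,38): print(y,prof(f0,y),prof(f1,y))
print((s['eef_pos'][:2]-b)@ex*1e3,(s['eef_pos'][:2]-b)@ey*1e3)
E
```

```text
26.5 [ 0.45569834 -0.22617618  0.10771665] [-1.9 -7.6  4.4] [-2.87e+00  2.53e-01  2.00e-03]
-38 (np.float64(95.0), np.float64(-10.8)) (np.float64(186.5), np.float64(-5.4))
-30 (np.float64(94.0), np.float64(-9.1)) (np.float64(185.5), np.float64(-6.6))
-12 (np.float64(95.0), np.float64(-10.0)) (np.float64(182.5), np.float64(-8.8))
12 (np.float64(94.5), np.float64(-11.5)) (np.float64(178.5), np.float64(-9.6))
30 (np.float64(93.5), np.float64(-8.9)) (np.float64(177.0), np.float64(-7.5))
38 (np.float64(95.0), np.float64(-11.4)) (np.float64(176.0), np.float64(-8.5))
50.07289778827976 -0.21565229657798113
```

```bash
cat > rear.py <<'E'
from h import *
ex=np.array([np.cos(1.370),np.sin(1.370)]); ey=np.array([-ex[1],ex[0]]); b=np.array([.4455,-.2752])
def rear(f,t):
    S=np.arange(-60,-15,.25); r=[]
    for y in(-36,-18,18,36):
        o=[]
        for q in S:
            p=t+ex*q/1e3+ey*y/1e3; c=f['view']@np.r_[p,.06,1]; uv=c[:2]/c[2]*[f['fx'],f['fy']]+[f['cx'],f['cy']]
            o.append(cv2.getRectSubPix(f['frame'],(1,1),tuple(map(float,uv))).mean())
        g=np.gradient(cv2.GaussianBlur(np.array(o)[None],(0,0),3)[0]); r.append((S[g.argmax()],g.max().round(1)))
    return r
E
python3 - <<'E'
from rear import *
T4=np.array([.4469,-.2743])
for n in('w4','w5'): 
    f=dict(np.load(n+'.npz')); t={'w4':[.4471,-.2743],'w5':[.4444,-.2754]}[n]; t=np.array(t); print(n,(t-b)@ex*1e3,rear(f,t))
f=grab('wrist','w7'); s=arm.get_state(); t=s['eef_pos'][:2]; print((t-b)@ex*1e3,rear(f,t),s['force'].round(1),s['eef_pos'])
E
```

```text
w4 1.201036808854879 [(np.float64(-20.5), np.float64(17.7)), (np.float64(-35.0), np.float64(18.5)), (np.float64(-35.0), np.float64(18.3)), (np.float64(-35.0), np.float64(17.7))]
w5 -0.4153763053770294 [(np.float64(-33.25), np.float64(16.9)), (np.float64(-33.25), np.float64(16.4)), (np.float64(-33.25), np.float64(16.8)), (np.float64(-33.25), np.float64(16.7))]
50.081086953417554 [(np.float64(-23.75), np.float64(17.6)), (np.float64(-38.25), np.float64(17.0)), (np.float64(-38.25), np.float64(17.6)), (np.float64(-23.75), np.float64(16.6))] [-0.6 -7.4  5. ] [ 0.45573388 -0.22617505  0.10774755]
```

The carriage's rear edge shows the carriage lags the TCP by about 5 mm, so the pin slipped between the pads. I'll release it, let it settle and check whether it drops.

jog_arm:
  targets:
    - {"dx": 0.5,"dy": 0,"dz": -0.3,"rx": 0,"ry": 0,"rz": 0,"gripper": 1}
    - {"dx": 1,"dy": 0,"dz": -0.5,"rx": 0,"ry": 0,"rz": 0,"gripper": 1}
    - {"dx": 1,"dy": 0,"dz": -0.5,"rx": 0,"ry": 0,"rz": 0,"gripper": 0.68}
    - {"dx": 1,"dy": 0,"dz": -0.5,"rx": 0,"ry": 0,"rz": 0,"gripper": 0.68}
    - {"dx": 1,"dy": 0,"dz": -0.5,"rx": 0,"ry": 0,"rz": 0,"gripper": 0.68}
    - {"dx": 1,"dy": 0,"dz": -0.5,"rx": 0,"ry": 0,"rz": 0,"gripper": 0.68}
    - {"dx": 1,"dy": 0,"dz": -0.5,"rx": 0,"ry": 0,"rz": 0,"gripper": 0.68}
    - {"dx": 1,"dy": 0,"dz": -0.5,"rx": 0,"ry": 0,"rz": 0,"gripper": 0.68}

```text
t: 27.27
eef_pos: [0.4554, -0.2265, 0.108]
ee_rot: [3.141, 0.0, -1.771]
force: [0.3, 0.3, 1.2]
width: 0.0282
gripper_force: 0.0
```

```bash
python3 - <<'E'
from rear import *
s=arm.get_state(); f=grab('wrist','w8'); t=s['eef_pos'][:2]; print((t-b)@ex*1e3,rear(f,t),s['force'].round(1),s['eef_pos'],s['width'])
# height profile of pin parts (depth) along image column through pin
for g,n in((dict(np.load('w7.npz')),'w7'),(f,'w8')):
    print(n,[(v,*(px(g,284,v)*1e3).round(0).astype(int)) for v in range(222,286,4)])
E
```

```text
49.71926459736794 [(np.float64(-38.0), np.float64(17.4)), (np.float64(-38.0), np.float64(17.2)), (np.float64(-38.0), np.float64(17.7)), (np.float64(-38.0), np.float64(16.7))] [0.3 0.3 1.2] [ 0.45542363 -0.22648115  0.10799474] 0.02822735855728148
w7 [(222, np.int64(452), np.int64(-243), np.int64(61)), (226, np.int64(452), np.int64(-241), np.int64(61)), (230, np.int64(453), np.int64(-239), np.int64(62)), (234, np.int64(453), np.int64(-236), np.int64(61)), (238, np.int64(454), np.int64(-234), np.int64(60)), (242, np.int64(454), np.int64(-233), np.int64(64)), (246, np.int64(454), np.int64(-232), np.int64(69)), (250, np.int64(453), np.int64(-235), np.int64(83)), (254, np.int64(454), np.int64(-234), np.int64(86)), (258, np.int64(454), np.int64(-232), np.int64(85)), (262, np.int64(454), np.int64(-235), np.int64(97)), (266, np.int64(453), np.int64(-235), np.int64(103)), (270, np.int64(454), np.int64(-234), np.int64(105)), (274, np.int64(454), np.int64(-234), np.int64(109)), (278, np.int64(454), np.int64(-233), np.int64(112)), (282, np.int64(449), np.int64(-258), np.int64(167))]
w8 [(222, np.int64(452), np.int64(-244), np.int64(61)), (226, np.int64(452), np.int64(-241), np.int64(61)), (230, np.int64(452), np.int64(-239), np.int64(62)), (234, np.int64(453), np.int64(-237), np.int64(63)), (238, np.int64(453), np.int64(-234), np.int64(60)), (242, np.int64(453), np.int64(-234), np.int64(67)), (246, np.int64(454), np.int64(-234), np.int64(72)), (250, np.int64(453), np.int64(-237), np.int64(87)), (254, np.int64(453), np.int64(-235), np.int64(87)), (258, np.int64(453), np.int64(-237), np.int64(97)), (262, np.int64(453), np.int64(-237), np.int64(102)), (266, np.int64(453), np.int64(-237), np.int64(106)), (270, np.int64(453), np.int64(-236), np.int64(109)), (274, np.int64(453), np.int64(-236), np.int64(113)), (278, np.int64(453), np.int64(-236), np.int64(116)), (282, np.int64(449), np.int64(-258), np.int64(167))]
```

```bash
cat >> rear.py <<'E'
def pin(f,T):
    "front surface of knob and of collar ahead of the TCP (tool axes, mm), by height"
    R=Ro.from_euler('xyz',[np.pi,0,-1.771]); o=[]
    for v in range(232,281):
        for u in range(277,293,3):
            if f['z_map'][v,u]>0: o.append(R.inv().apply(px(f,u,v)-T)*1e3)
    o=np.array(o); o=o[(abs(o[:,1])<4)]
    r=[]
    for lo,hi in((-8,-2),(-2,4),(4,10),(26,34),(36,46)):
        m=(o[:,2]>lo)&(o[:,2]<hi)&(o[:,0]<25)&(o[:,0]>-5); r.append((round(float(np.median(o[m,0])),2),int(m.sum())) if m.any() else None)
    top=o[(o[:,2]>14)&(o[:,2]<30)&(o[:,0]<25)]
    return r,('collar top z', np.histogram(o[:,2],bins=np.arange(10,36,2))[0])
E
python3 - <<'E'
from rear import *
for n,T in(('w4',[.4471,-.2743,.14]),('w5',[.4444,-.2754,.1314]),('w7',[.4557,-.2262,.1077]),('w8',[.4554,-.2265,.108])): print(n,*pin(dict(np.load(n+'.npz')),np.array(T)))
E
```

```text
w4 [(7.73, 23), (7.66, 32), (7.56, 28), (6.23, 2), (2.45, 27)] ('collar top z', array([ 5,  0,  0,  0,  0,  1, 35, 10,  2,  0,  0,  0]))
w5 [(7.74, 19), (7.47, 35), (7.58, 25), (6.26, 2), (2.54, 30)] ('collar top z', array([ 5,  2,  0,  0,  0,  1, 32, 12,  2,  0,  0,  0]))
w7 [(7.54, 20), (8.01, 42), (8.57, 37), (6.81, 1), (6.59, 51)] ('collar top z', array([ 2,  0,  0,  0,  0, 16, 35,  6,  0,  0,  0,  1]))
w8 [(9.59, 47), (10.1, 36), (10.35, 27), None, (7.14, 49)] ('collar top z', array([ 4,  0,  0,  0,  0, 10, 35,  8,  0,  0,  0,  0]))
```

jog_arm:
  targets:
    - {"dx": 1.5,"dy": 0,"dz": 0,"rx": 0,"ry": 0,"rz": 0,"gripper": 0.68}
    - {"dx": 2.5,"dy": 0,"dz": 0,"rx": 0,"ry": 0,"rz": 0,"gripper": 0.68}
    - {"dx": 2.5,"dy": 0,"dz": 0,"rx": 0,"ry": 0,"rz": 0,"gripper": 1}
    - {"dx": 2.5,"dy": 0,"dz": 0,"rx": 0,"ry": 0,"rz": 0,"gripper": 1}
    - {"dx": 2.5,"dy": 0,"dz": 0,"rx": 0,"ry": 0,"rz": 0,"gripper": 1}
    - {"dx": 3.5,"dy": 0,"dz": 0,"rx": 0,"ry": 0,"rz": 0,"gripper": 1}
    - {"dx": 4.7,"dy": 0,"dz": 0,"rx": 0,"ry": 0,"rz": 0,"gripper": 1}
    - {"dx": 5.7,"dy": 0,"dz": 0,"rx": 0,"ry": 0,"rz": 0,"gripper": 1}
  force: 4

```text
t: 27.98
eef_pos: [0.4544, -0.2323, 0.1081]
ee_rot: [-3.141, 0.0, -1.771]
force: [0.5, 0.5, -0.8]
width: 0.0194
gripper_force: 4.0
```

```bash
python3 - <<'E'
from rear import *
s=arm.get_state(); f=grab('wrist','w9'); T=s['eef_pos']; print((T[:2]-b)@ex*1e3,rear(f,T[:2]),s['force'].round(1),T,s['width']); print(pin(f,T))
E
```

```text
43.78650478967478 [(np.float64(-17.5), np.float64(17.3)), (np.float64(-32.0), np.float64(17.0)), (np.float64(-32.0), np.float64(17.5)), (np.float64(-17.5), np.float64(17.2))] [ 0.5  0.5 -0.8] [ 0.45436982 -0.23232106  0.10811724] 0.019442605763687483
([(7.33, 16), (7.02, 31), (7.24, 33), None, (2.56, 44)], ('collar top z', array([ 3,  0,  0,  0,  0,  2, 36, 11,  0,  0,  0,  0])))
```

jog_arm:
  targets:
    - {"dx": 0,"dy": 0,"dz": 0,"rx": 0,"ry": 0,"rz": 0,"gripper": 1}
    - {"dx": 0,"dy": 0,"dz": 0,"rx": 0,"ry": 0,"rz": 0,"gripper": 1}
    - {"dx": 0,"dy": 0,"dz": 0.2,"rx": 0,"ry": 0,"rz": 0,"gripper": 1}
    - {"dx": -0.6,"dy": 0,"dz": 0.2,"rx": 0,"ry": 0,"rz": 0,"gripper": 1}
    - {"dx": -1.2,"dy": 0,"dz": 0.2,"rx": 0,"ry": 0,"rz": 0,"gripper": 1}
    - {"dx": -1.8,"dy": 0,"dz": 0.2,"rx": 0,"ry": 0,"rz": 0,"gripper": 1}
    - {"dx": -2.4,"dy": 0,"dz": 0.2,"rx": 0,"ry": 0,"rz": 0,"gripper": 1}
    - {"dx": -3,"dy": 0,"dz": 0.2,"rx": 0,"ry": 0,"rz": 0,"gripper": 1}
  force: 60

```text
t: 28.7
eef_pos: [0.4549, -0.2296, 0.1081]
ee_rot: [-3.142, -0.001, -1.771]
force: [-0.8, -3.6, 2.7]
width: 0.0188
gripper_force: 60.0
```

jog_arm:
  targets:
    - {"dx": -0.5,"dy": 0,"dz": 0,"rx": 0,"ry": 0,"rz": 0,"gripper": 1}
    - {"dx": -1,"dy": 0,"dz": 0,"rx": 0,"ry": 0,"rz": 0,"gripper": 1}
    - {"dx": -1.5,"dy": 0,"dz": 0,"rx": 0,"ry": 0,"rz": 0,"gripper": 1}
    - {"dx": -2,"dy": 0,"dz": 0,"rx": 0,"ry": 0,"rz": 0,"gripper": 1}
    - {"dx": -2.5,"dy": 0,"dz": 0,"rx": 0,"ry": 0,"rz": 0,"gripper": 1}
    - {"dx": -3,"dy": 0,"dz": 0,"rx": 0,"ry": 0,"rz": 0,"gripper": 1}
    - {"dx": -3,"dy": 0,"dz": 0,"rx": 0,"ry": 0,"rz": 0,"gripper": 1}
    - {"dx": -3,"dy": 0,"dz": 0,"rx": 0,"ry": 0,"rz": 0,"gripper": 1}

```text
t: 29.37
eef_pos: [0.4556, -0.2264, 0.108]
ee_rot: [-3.141, -0.0, -1.771]
force: [-1.2, -3.2, 3.7]
width: 0.0185
gripper_force: 60.0
```

```bash
python3 - <<'E'
from rear import *
s=arm.get_state(); f=grab('wrist','w10'); T=s['eef_pos']; print((T[:2]-b)@ex*1e3,rear(f,T[:2]),s['force'].round(1),T,s['width']); print(pin(f,T))
E
```

```text
49.83664733573577 [(np.float64(-34.5), np.float64(17.2)), (np.float64(-34.5), np.float64(17.2)), (np.float64(-34.5), np.float64(17.7)), (np.float64(-19.75), np.float64(17.4))] [-1.2 -3.2  3.7] [ 0.45559762 -0.22639677  0.10801691] 0.01849506782052575
([(7.43, 15), (7.24, 38), (7.52, 28), None, (3.84, 55)], ('collar top z', array([ 4,  0,  0,  0,  0,  6, 37,  7,  0,  0,  0,  0])))
```

jog_arm:
  targets:
    - {"dx": -0.5,"dy": 0,"dz": 0,"rx": 0,"ry": 0,"rz": 0,"gripper": 1}
    - {"dx": -1,"dy": 0,"dz": 0,"rx": 0,"ry": 0,"rz": 0,"gripper": 1}
    - {"dx": -1.5,"dy": 0,"dz": 0,"rx": 0,"ry": 0,"rz": 0,"gripper": 1}
    - {"dx": -2,"dy": 0,"dz": 0,"rx": 0,"ry": 0,"rz": 0,"gripper": 1}
    - {"dx": -2.5,"dy": 0,"dz": 0,"rx": 0,"ry": 0,"rz": 0,"gripper": 1}
    - {"dx": -3,"dy": 0,"dz": 0,"rx": 0,"ry": 0,"rz": 0,"gripper": 1}
    - {"dx": -3,"dy": 0,"dz": 0,"rx": 0,"ry": 0,"rz": 0,"gripper": 1}
    - {"dx": -3,"dy": 0,"dz": 0,"rx": 0,"ry": 0,"rz": 0,"gripper": 1}

```text
t: 30.08
eef_pos: [0.4562, -0.2234, 0.108]
ee_rot: [-3.141, 0.0, -1.771]
force: [-0.0, -4.1, 5.0]
width: 0.0189
gripper_force: 60.0
```

jog_arm:
  targets:
    - {"dx": -0.5,"dy": 0,"dz": 0,"rx": 0,"ry": 0,"rz": 0,"gripper": 1}
    - {"dx": -1,"dy": 0,"dz": 0,"rx": 0,"ry": 0,"rz": 0,"gripper": 1}
    - {"dx": -1.5,"dy": 0,"dz": 0,"rx": 0,"ry": 0,"rz": 0,"gripper": 1}
    - {"dx": -2,"dy": 0,"dz": 0,"rx": 0,"ry": 0,"rz": 0,"gripper": 1}
    - {"dx": -2.5,"dy": 0,"dz": 0,"rx": 0,"ry": 0,"rz": 0,"gripper": 1}
    - {"dx": -3,"dy": 0,"dz": 0,"rx": 0,"ry": 0,"rz": 0,"gripper": 1}
    - {"dx": -3,"dy": 0,"dz": 0,"rx": 0,"ry": 0,"rz": 0,"gripper": 1}
    - {"dx": -3,"dy": 0,"dz": 0,"rx": 0,"ry": 0,"rz": 0,"gripper": 1}

```text
t: 30.75
eef_pos: [0.4568, -0.2205, 0.108]
ee_rot: [-3.141, 0.0, -1.771]
force: [-0.1, -4.2, 4.8]
width: 0.0187
gripper_force: 60.0
```

jog_arm:
  targets:
    - {"dx": -0.5,"dy": 0,"dz": 0,"rx": 0,"ry": 0,"rz": 0,"gripper": 1}
    - {"dx": -1,"dy": 0,"dz": 0,"rx": 0,"ry": 0,"rz": 0,"gripper": 1}
    - {"dx": -1.5,"dy": 0,"dz": 0,"rx": 0,"ry": 0,"rz": 0,"gripper": 1}
    - {"dx": -2,"dy": 0,"dz": 0,"rx": 0,"ry": 0,"rz": 0,"gripper": 1}
    - {"dx": -2.5,"dy": 0,"dz": 0,"rx": 0,"ry": 0,"rz": 0,"gripper": 1}
    - {"dx": -3,"dy": 0,"dz": 0,"rx": 0,"ry": 0,"rz": 0,"gripper": 1}
    - {"dx": -3,"dy": 0,"dz": 0,"rx": 0,"ry": 0,"rz": 0,"gripper": 1}
    - {"dx": -3,"dy": 0,"dz": 0,"rx": 0,"ry": 0,"rz": 0,"gripper": 1}

```text
t: 31.42
eef_pos: [0.4574, -0.2176, 0.108]
ee_rot: [-3.141, -0.0, -1.771]
force: [-0.6, -4.3, 4.4]
width: 0.0189
gripper_force: 60.0
```

Steady contact; continue.

jog_arm:
  targets:
    - {"dx": -0.5,"dy": 0,"dz": 0,"rx": 0,"ry": 0,"rz": 0,"gripper": 1}
    - {"dx": -1,"dy": 0,"dz": 0,"rx": 0,"ry": 0,"rz": 0,"gripper": 1}
    - {"dx": -1.5,"dy": 0,"dz": 0,"rx": 0,"ry": 0,"rz": 0,"gripper": 1}
    - {"dx": -2,"dy": 0,"dz": 0,"rx": 0,"ry": 0,"rz": 0,"gripper": 1}
    - {"dx": -2.5,"dy": 0,"dz": 0,"rx": 0,"ry": 0,"rz": 0,"gripper": 1}
    - {"dx": -3,"dy": 0,"dz": 0,"rx": 0,"ry": 0,"rz": 0,"gripper": 1}
    - {"dx": -3,"dy": 0,"dz": 0,"rx": 0,"ry": 0,"rz": 0,"gripper": 1}
    - {"dx": -3,"dy": 0,"dz": 0,"rx": 0,"ry": 0,"rz": 0,"gripper": 1}

```text
t: 32.08
eef_pos: [0.458, -0.2146, 0.108]
ee_rot: [-3.141, -0.0, -1.771]
force: [-1.3, -4.1, 4.4]
width: 0.0191
gripper_force: 60.0
```

jog_arm:
  targets:
    - {"dx": -0.5,"dy": 0,"dz": 0,"rx": 0,"ry": 0,"rz": 0,"gripper": 1}
    - {"dx": -1,"dy": 0,"dz": 0,"rx": 0,"ry": 0,"rz": 0,"gripper": 1}
    - {"dx": -1.5,"dy": 0,"dz": 0,"rx": 0,"ry": 0,"rz": 0,"gripper": 1}
    - {"dx": -2,"dy": 0,"dz": 0,"rx": 0,"ry": 0,"rz": 0,"gripper": 1}
    - {"dx": -2.5,"dy": 0,"dz": 0,"rx": 0,"ry": 0,"rz": 0,"gripper": 1}
    - {"dx": -3,"dy": 0,"dz": 0,"rx": 0,"ry": 0,"rz": 0,"gripper": 1}
    - {"dx": -3,"dy": 0,"dz": 0,"rx": 0,"ry": 0,"rz": 0,"gripper": 1}
    - {"dx": -3,"dy": 0,"dz": 0,"rx": 0,"ry": 0,"rz": 0,"gripper": 1}

```text
t: 32.75
eef_pos: [0.4586, -0.2117, 0.1079]
ee_rot: [-3.141, -0.0, -1.771]
force: [-0.3, -5.5, 5.9]
width: 0.0185
gripper_force: 60.0
```

jog_arm:
  targets:
    - {"dx": -0.5,"dy": 0,"dz": 0,"rx": 0,"ry": 0,"rz": 0,"gripper": 1}
    - {"dx": -1,"dy": 0,"dz": 0,"rx": 0,"ry": 0,"rz": 0,"gripper": 1}
    - {"dx": -1.5,"dy": 0,"dz": 0,"rx": 0,"ry": 0,"rz": 0,"gripper": 1}
    - {"dx": -2,"dy": 0,"dz": 0,"rx": 0,"ry": 0,"rz": 0,"gripper": 1}
    - {"dx": -2.5,"dy": 0,"dz": 0,"rx": 0,"ry": 0,"rz": 0,"gripper": 1}
    - {"dx": -3,"dy": 0,"dz": 0,"rx": 0,"ry": 0,"rz": 0,"gripper": 1}
    - {"dx": -3,"dy": 0,"dz": 0,"rx": 0,"ry": 0,"rz": 0,"gripper": 1}
    - {"dx": -3,"dy": 0,"dz": 0,"rx": 0,"ry": 0,"rz": 0,"gripper": 1}

```text
t: 33.42
eef_pos: [0.4591, -0.2088, 0.108]
ee_rot: [-3.141, -0.0, -1.771]
force: [1.0, -5.1, 4.9]
width: 0.0187
gripper_force: 60.0
```

```bash
python3 - <<'E'
from rear import *
s=arm.get_state(); f=grab('wrist','w11'); T=s['eef_pos']; print((T[:2]-b)@ex*1e3,rear(f,T[:2]),s['force'].round(1),T,s['width']); print(pin(f,T))
E
```

```text
67.80956220285853 [(np.float64(-34.75), np.float64(17.3)), (np.float64(-34.75), np.float64(17.1)), (np.float64(-34.75), np.float64(17.7)), (np.float64(-20.25), np.float64(16.8))] [ 1.  -5.1  4.9] [ 0.45914522 -0.20877741  0.10795938] 0.018691012780300904
([(7.31, 17), (7.06, 36), (7.39, 31), None, (3.84, 47)], ('collar top z', array([ 3,  0,  0,  0,  0,  6, 40,  6,  0,  0,  0,  0])))
```

jog_arm:
  targets:
    - {"dx": -0.5,"dy": -0.1,"dz": 0,"rx": 0,"ry": 0,"rz": 0,"gripper": 1}
    - {"dx": -1,"dy": -0.1,"dz": 0,"rx": 0,"ry": 0,"rz": 0,"gripper": 1}
    - {"dx": -1.5,"dy": -0.1,"dz": 0,"rx": 0,"ry": 0,"rz": 0,"gripper": 1}
    - {"dx": -2,"dy": -0.1,"dz": 0,"rx": 0,"ry": 0,"rz": 0,"gripper": 1}
    - {"dx": -2.5,"dy": -0.1,"dz": 0,"rx": 0,"ry": 0,"rz": 0,"gripper": 1}
    - {"dx": -3,"dy": -0.1,"dz": 0,"rx": 0,"ry": 0,"rz": 0,"gripper": 1}
    - {"dx": -3,"dy": -0.1,"dz": 0,"rx": 0,"ry": 0,"rz": 0,"gripper": 1}
    - {"dx": -3,"dy": -0.1,"dz": 0,"rx": 0,"ry": 0,"rz": 0,"gripper": 1}

```text
t: 34.13
eef_pos: [0.4598, -0.2059, 0.108]
ee_rot: [-3.142, -0.0, -1.771]
force: [-1.1, -4.6, 5.3]
width: 0.0187
gripper_force: 60.0
```

jog_arm:
  targets:
    - {"dx": -0.5,"dy": 0,"dz": 0,"rx": 0,"ry": 0,"rz": 0,"gripper": 1}
    - {"dx": -1,"dy": 0,"dz": 0,"rx": 0,"ry": 0,"rz": 0,"gripper": 1}
    - {"dx": -1.5,"dy": 0,"dz": 0,"rx": 0,"ry": 0,"rz": 0,"gripper": 1}
    - {"dx": -2,"dy": 0,"dz": 0,"rx": 0,"ry": 0,"rz": 0,"gripper": 1}
    - {"dx": -2.5,"dy": 0,"dz": 0,"rx": 0,"ry": 0,"rz": 0,"gripper": 1}
    - {"dx": -3,"dy": 0,"dz": 0,"rx": 0,"ry": 0,"rz": 0,"gripper": 1}
    - {"dx": -3,"dy": 0,"dz": 0,"rx": 0,"ry": 0,"rz": 0,"gripper": 1}
    - {"dx": -3,"dy": 0,"dz": 0,"rx": 0,"ry": 0,"rz": 0,"gripper": 1}

```text
t: 34.8
eef_pos: [0.4604, -0.2029, 0.108]
ee_rot: [-3.142, -0.0, -1.771]
force: [-0.7, -4.6, 6.0]
width: 0.0186
gripper_force: 60.0
```

jog_arm:
  targets:
    - {"dx": -0.5,"dy": 0,"dz": 0,"rx": 0,"ry": 0,"rz": 0,"gripper": 1}
    - {"dx": -1,"dy": 0,"dz": 0,"rx": 0,"ry": 0,"rz": 0,"gripper": 1}
    - {"dx": -1.5,"dy": 0,"dz": 0,"rx": 0,"ry": 0,"rz": 0,"gripper": 1}
    - {"dx": -2,"dy": 0,"dz": 0,"rx": 0,"ry": 0,"rz": 0,"gripper": 1}
    - {"dx": -2.5,"dy": 0,"dz": 0,"rx": 0,"ry": 0,"rz": 0,"gripper": 1}
    - {"dx": -3,"dy": 0,"dz": 0,"rx": 0,"ry": 0,"rz": 0,"gripper": 1}
    - {"dx": -3,"dy": 0,"dz": 0,"rx": 0,"ry": 0,"rz": 0,"gripper": 1}
    - {"dx": -3,"dy": 0,"dz": 0,"rx": 0,"ry": 0,"rz": 0,"gripper": 1}

```text
t: 35.47
eef_pos: [0.461, -0.2, 0.108]
ee_rot: [3.142, -0.0, -1.771]
force: [-0.5, -4.7, 4.7]
width: 0.0187
gripper_force: 60.0
```

The scan to the end found no other drop; the earlier loss of support, at carriage displacement of about 33–39 mm, is the likely hole. Lift slightly and go back there with the firm grip.

jog_arm:
  targets:
    - {"dx": 0.5,"dy": 0,"dz": -1,"rx": 0,"ry": 0,"rz": 0,"gripper": 1}
    - {"dx": 2,"dy": 0,"dz": -1,"rx": 0,"ry": 0,"rz": 0,"gripper": 1}
    - {"dx": 4,"dy": 0,"dz": -1,"rx": 0,"ry": 0,"rz": 0,"gripper": 1}
    - {"dx": 8,"dy": 0,"dz": -1,"rx": 0,"ry": 0,"rz": 0,"gripper": 1}
    - {"dx": 12,"dy": 0,"dz": -1,"rx": 0,"ry": 0,"rz": 0,"gripper": 1}
    - {"dx": 16,"dy": 0,"dz": -1,"rx": 0,"ry": 0,"rz": 0,"gripper": 1}
    - {"dx": 20,"dy": 0,"dz": -1,"rx": 0,"ry": 0,"rz": 0,"gripper": 1}
    - {"dx": 24,"dy": 0,"dz": -1,"rx": 0,"ry": 0,"rz": 0,"gripper": 1}

```text
t: 36.13
eef_pos: [0.456, -0.2238, 0.1087]
ee_rot: [3.141, 0.0, -1.771]
force: [2.1, 1.9, -2.1]
width: 0.0185
gripper_force: 60.0
```

jog_arm:
  targets:
    - {"dx": 4,"dy": 0,"dz": 0,"rx": 0,"ry": 0,"rz": 0,"gripper": 1}
    - {"dx": 8,"dy": 0,"dz": 0,"rx": 0,"ry": 0,"rz": 0,"gripper": 1}
    - {"dx": 12,"dy": 0,"dz": 0,"rx": 0,"ry": 0,"rz": 0,"gripper": 1}
    - {"dx": 16,"dy": 0,"dz": 0,"rx": 0,"ry": 0,"rz": 0,"gripper": 1}
    - {"dx": 19,"dy": 0,"dz": 0,"rx": 0,"ry": 0,"rz": 0,"gripper": 1}
    - {"dx": 22,"dy": 0,"dz": 0,"rx": 0,"ry": 0,"rz": 0,"gripper": 1}
    - {"dx": 23,"dy": 0,"dz": 0,"rx": 0,"ry": 0,"rz": 0,"gripper": 1}
    - {"dx": 23,"dy": 0,"dz": 0,"rx": 0,"ry": 0,"rz": 0,"gripper": 1}

```text
t: 36.8
eef_pos: [0.4515, -0.2463, 0.1089]
ee_rot: [3.141, -0.0, -1.771]
force: [0.2, 1.5, -2.0]
width: 0.0188
gripper_force: 60.0
```

```bash
python3 - <<'E'
from rear import *
s=arm.get_state(); f=grab('wrist','w12'); T=s['eef_pos']; print((T[:2]-b)@ex*1e3,rear(f,T[:2]),s['force'].round(1),T,s['width']); print(pin(f,T))
E
```

```text
29.48145522794653 [(np.float64(-32.0), np.float64(17.5)), (np.float64(-32.0), np.float64(17.2)), (np.float64(-32.0), np.float64(17.8)), (np.float64(-32.0), np.float64(16.8))] [ 0.2  1.5 -2. ] [ 0.45146922 -0.24632903  0.10893571] 0.018751296087526806
([(7.26, 15), (7.07, 36), (7.28, 27), None, (2.37, 32)], ('collar top z', array([ 3,  0,  0,  0,  0,  2, 40,  7,  0,  0,  0,  0])))
```

jog_arm:
  targets:
    - {"dx": -0.5,"dy": 0,"dz": 0.5,"rx": 0,"ry": 0,"rz": 0,"gripper": 1}
    - {"dx": -1,"dy": 0,"dz": 0.8,"rx": 0,"ry": 0,"rz": 0,"gripper": 1}
    - {"dx": -1.5,"dy": 0,"dz": 1,"rx": 0,"ry": 0,"rz": 0,"gripper": 1}
    - {"dx": -2,"dy": 0,"dz": 1,"rx": 0,"ry": 0,"rz": 0,"gripper": 1}
    - {"dx": -2.5,"dy": 0,"dz": 1,"rx": 0,"ry": 0,"rz": 0,"gripper": 1}
    - {"dx": -3,"dy": 0,"dz": 1,"rx": 0,"ry": 0,"rz": 0,"gripper": 1}
    - {"dx": -3.5,"dy": 0,"dz": 1,"rx": 0,"ry": 0,"rz": 0,"gripper": 1}
    - {"dx": -4,"dy": 0,"dz": 1,"rx": 0,"ry": 0,"rz": 0,"gripper": 1}

```text
t: 37.52
eef_pos: [0.4525, -0.2422, 0.108]
ee_rot: [-3.142, -0.0, -1.771]
force: [0.8, -1.6, 1.3]
width: 0.0186
gripper_force: 60.0
```

jog_arm:
  targets:
    - {"dx": -0.4,"dy": 0,"dz": 0,"rx": 0,"ry": 0,"rz": 0,"gripper": 1}
    - {"dx": -0.8,"dy": 0,"dz": 0,"rx": 0,"ry": 0,"rz": 0,"gripper": 1}
    - {"dx": -1.2,"dy": 0,"dz": 0,"rx": 0,"ry": 0,"rz": 0,"gripper": 1}
    - {"dx": -1.6,"dy": 0,"dz": 0,"rx": 0,"ry": 0,"rz": 0,"gripper": 1}
    - {"dx": -2,"dy": 0,"dz": 0,"rx": 0,"ry": 0,"rz": 0,"gripper": 1}
    - {"dx": -2,"dy": 0,"dz": 0,"rx": 0,"ry": 0,"rz": 0,"gripper": 1}
    - {"dx": -2,"dy": 0,"dz": 0,"rx": 0,"ry": 0,"rz": 0,"gripper": 1}
    - {"dx": -2,"dy": 0,"dz": 0,"rx": 0,"ry": 0,"rz": 0,"gripper": 1}

```text
t: 38.18
eef_pos: [0.4529, -0.2401, 0.1079]
ee_rot: [-3.141, 0.0, -1.771]
force: [0.8, -1.4, 0.6]
width: 0.0185
gripper_force: 60.0
```

jog_arm:
  targets:
    - {"dx": -0.4,"dy": 0,"dz": 0,"rx": 0,"ry": 0,"rz": 0,"gripper": 1}
    - {"dx": -0.8,"dy": 0,"dz": 0,"rx": 0,"ry": 0,"rz": 0,"gripper": 1}
    - {"dx": -1.2,"dy": 0,"dz": 0,"rx": 0,"ry": 0,"rz": 0,"gripper": 1}
    - {"dx": -1.6,"dy": 0,"dz": 0,"rx": 0,"ry": 0,"rz": 0,"gripper": 1}
    - {"dx": -2,"dy": 0,"dz": 0,"rx": 0,"ry": 0,"rz": 0,"gripper": 1}
    - {"dx": -2,"dy": 0,"dz": 0,"rx": 0,"ry": 0,"rz": 0,"gripper": 1}
    - {"dx": -2,"dy": 0,"dz": 0,"rx": 0,"ry": 0,"rz": 0,"gripper": 1}
    - {"dx": -2,"dy": 0,"dz": 0,"rx": 0,"ry": 0,"rz": 0,"gripper": 1}

```text
t: 38.85
eef_pos: [0.4533, -0.2381, 0.1079]
ee_rot: [-3.142, 0.0, -1.771]
force: [-0.7, -1.0, 0.1]
width: 0.0184
gripper_force: 60.0
```

Support is gone (Fz ≈ 0): the nose is over the hole. Lower gently.

jog_arm:
  targets:
    - {"dx": 0,"dy": 0,"dz": 0.15,"rx": 0,"ry": 0,"rz": 0,"gripper": 1}
    - {"dx": 0,"dy": 0,"dz": 0.3,"rx": 0,"ry": 0,"rz": 0,"gripper": 1}
    - {"dx": 0,"dy": 0,"dz": 0.45,"rx": 0,"ry": 0,"rz": 0,"gripper": 1}
    - {"dx": 0,"dy": 0,"dz": 0.6,"rx": 0,"ry": 0,"rz": 0,"gripper": 1}
    - {"dx": 0,"dy": 0,"dz": 0.6,"rx": 0,"ry": 0,"rz": 0,"gripper": 1}
    - {"dx": 0,"dy": 0,"dz": 0.6,"rx": 0,"ry": 0,"rz": 0,"gripper": 1}
    - {"dx": 0,"dy": 0,"dz": 0.6,"rx": 0,"ry": 0,"rz": 0,"gripper": 1}
    - {"dx": 0,"dy": 0,"dz": 0.6,"rx": 0,"ry": 0,"rz": 0,"gripper": 1}

```text
t: 39.52
eef_pos: [0.4532, -0.2382, 0.1073]
ee_rot: [-3.142, -0.0, -1.771]
force: [-0.3, -1.9, -0.1]
width: 0.0186
gripper_force: 60.0
```

```bash
python3 - <<'E'
from rear import *
s=arm.get_state(); f=grab('wrist','w13'); T=s['eef_pos']; print((T[:2]-b)@ex*1e3,rear(f,T[:2]),s['force'].round(1),T,s['width']); print(pin(f,T))
E
```

```text
37.83463809082494 [(np.float64(-33.75), np.float64(17.4)), (np.float64(-33.75), np.float64(17.4)), (np.float64(-33.75), np.float64(17.8)), (np.float64(-33.75), np.float64(16.8))] [-0.3 -1.9 -0.1] [ 0.45324377 -0.23816577  0.10730752] 0.01863296470061962
([(7.46, 18), (7.18, 36), (7.44, 27), (5.86, 2), (5.99, 76)], ('collar top z', array([ 2,  1,  0,  0,  0,  5, 35,  8,  2,  0,  0,  0])))
```

jog_arm:
  targets:
    - {"dx": 0,"dy": 0,"dz": 0.3,"rx": 0,"ry": 0,"rz": 0,"gripper": 1}
    - {"dx": 0,"dy": 0,"dz": 0.6,"rx": 0,"ry": 0,"rz": 0,"gripper": 1}
    - {"dx": 0,"dy": 0,"dz": 0.9,"rx": 0,"ry": 0,"rz": 0,"gripper": 1}
    - {"dx": 0,"dy": 0,"dz": 1.2,"rx": 0,"ry": 0,"rz": 0,"gripper": 1}
    - {"dx": 0,"dy": 0,"dz": 1.5,"rx": 0,"ry": 0,"rz": 0,"gripper": 1}
    - {"dx": 0,"dy": 0,"dz": 1.8,"rx": 0,"ry": 0,"rz": 0,"gripper": 1}
    - {"dx": 0,"dy": 0,"dz": 2,"rx": 0,"ry": 0,"rz": 0,"gripper": 1}
    - {"dx": 0,"dy": 0,"dz": 2,"rx": 0,"ry": 0,"rz": 0,"gripper": 1}

```text
t: 40.23
eef_pos: [0.4532, -0.2382, 0.1053]
ee_rot: [3.142, -0.0, -1.771]
force: [-0.0, -2.7, 0.8]
width: 0.019
gripper_force: 60.0
```

jog_arm:
  targets:
    - {"dx": 0.2,"dy": 0,"dz": 0.3,"rx": 0,"ry": 0,"rz": 0,"gripper": 1}
    - {"dx": 0.3,"dy": 0,"dz": 0.8,"rx": 0,"ry": 0,"rz": 0,"gripper": 1}
    - {"dx": 0.3,"dy": 0,"dz": 1.3,"rx": 0,"ry": 0,"rz": 0,"gripper": 1}
    - {"dx": 0.3,"dy": 0,"dz": 1.8,"rx": 0,"ry": 0,"rz": 0,"gripper": 1}
    - {"dx": 0.3,"dy": 0,"dz": 2.3,"rx": 0,"ry": 0,"rz": 0,"gripper": 1}
    - {"dx": 0.3,"dy": 0,"dz": 2.8,"rx": 0,"ry": 0,"rz": 0,"gripper": 1}
    - {"dx": 0.3,"dy": 0,"dz": 3,"rx": 0,"ry": 0,"rz": 0,"gripper": 1}
    - {"dx": 0.3,"dy": 0,"dz": 3,"rx": 0,"ry": 0,"rz": 0,"gripper": 1}
  force: 20

```text
t: 40.9
eef_pos: [0.4531, -0.2385, 0.1022]
ee_rot: [3.141, -0.0, -1.771]
force: [0.8, -1.3, 0.1]
width: 0.0194
gripper_force: 20.0
```

jog_arm:
  targets:
    - {"dx": 0.1,"dy": 0,"dz": 0.6,"rx": 0,"ry": 0,"rz": 0,"gripper": 1}
    - {"dx": 0.1,"dy": 0,"dz": 1.2,"rx": 0,"ry": 0,"rz": 0,"gripper": 1}
    - {"dx": 0.1,"dy": 0,"dz": 1.8,"rx": 0,"ry": 0,"rz": 0,"gripper": 1}
    - {"dx": 0.1,"dy": 0,"dz": 2.4,"rx": 0,"ry": 0,"rz": 0,"gripper": 1}
    - {"dx": 0.1,"dy": 0,"dz": 3,"rx": 0,"ry": 0,"rz": 0,"gripper": 1}
    - {"dx": 0.1,"dy": 0,"dz": 3.6,"rx": 0,"ry": 0,"rz": 0,"gripper": 1}
    - {"dx": 0.1,"dy": 0,"dz": 4.2,"rx": 0,"ry": 0,"rz": 0,"gripper": 1}
    - {"dx": 0.1,"dy": 0,"dz": 4.5,"rx": 0,"ry": 0,"rz": 0,"gripper": 1}

```text
t: 41.57
eef_pos: [0.4531, -0.2386, 0.0977]
ee_rot: [3.141, -0.0, -1.771]
force: [0.8, -1.9, -0.1]
width: 0.0192
gripper_force: 20.0
```

jog_arm:
  targets:
    - {"dx": 0.1,"dy": 0,"dz": 0.4,"rx": 0,"ry": 0,"rz": 0,"gripper": 1}
    - {"dx": 0.1,"dy": 0,"dz": 0.8,"rx": 0,"ry": 0,"rz": 0,"gripper": 1}
    - {"dx": 0.1,"dy": 0,"dz": 1.2,"rx": 0,"ry": 0,"rz": 0,"gripper": 1}
    - {"dx": 0.1,"dy": 0,"dz": 1.6,"rx": 0,"ry": 0,"rz": 0,"gripper": 1}
    - {"dx": 0.1,"dy": 0,"dz": 2,"rx": 0,"ry": 0,"rz": 0,"gripper": 1}
    - {"dx": 0.1,"dy": 0,"dz": 2.4,"rx": 0,"ry": 0,"rz": 0,"gripper": 1}
    - {"dx": 0.1,"dy": 0,"dz": 2.7,"rx": 0,"ry": 0,"rz": 0,"gripper": 1}
    - {"dx": 0.1,"dy": 0,"dz": 3,"rx": 0,"ry": 0,"rz": 0,"gripper": 1}

```text
t: 42.23
eef_pos: [0.4534, -0.2387, 0.095]
ee_rot: [-3.141, -0.0, -1.771]
force: [0.5, -1.2, 1.9]
width: 0.0196
gripper_force: 20.0
```

jog_arm:
  targets:
    - {"dx": 0.1,"dy": 0,"dz": 0.3,"rx": 0,"ry": 0,"rz": 0,"gripper": 1}
    - {"dx": 0.1,"dy": 0,"dz": 0.5,"rx": 0,"ry": 0,"rz": 0,"gripper": 1}
    - {"dx": 0.1,"dy": 0,"dz": 0.8,"rx": 0,"ry": 0,"rz": 0,"gripper": 1}
    - {"dx": 0.1,"dy": 0,"dz": 1,"rx": 0,"ry": 0,"rz": 0,"gripper": 1}
    - {"dx": 0.1,"dy": 0,"dz": 1.3,"rx": 0,"ry": 0,"rz": 0,"gripper": 1}
    - {"dx": 0.1,"dy": 0,"dz": 1.5,"rx": 0,"ry": 0,"rz": 0,"gripper": 1}
    - {"dx": 0.1,"dy": 0,"dz": 1.5,"rx": 0,"ry": 0,"rz": 0,"gripper": 1}
    - {"dx": 0.1,"dy": 0,"dz": 1.5,"rx": 0,"ry": 0,"rz": 0,"gripper": 1}
  force: 40

```text
t: 42.9
eef_pos: [0.4535, -0.2388, 0.0935]
ee_rot: [-3.141, -0.0, -1.771]
force: [1.0, -1.8, 4.4]
width: 0.019
gripper_force: 40.0
```

jog_arm:
  targets:
    - {"dx": 0.1,"dy": 0,"dz": 0.3,"rx": 0,"ry": 0,"rz": 0,"gripper": 1}
    - {"dx": 0.1,"dy": 0,"dz": 0.6,"rx": 0,"ry": 0,"rz": 0,"gripper": 1}
    - {"dx": 0.1,"dy": 0,"dz": 0.9,"rx": 0,"ry": 0,"rz": 0,"gripper": 1}
    - {"dx": 0.1,"dy": 0,"dz": 1.2,"rx": 0,"ry": 0,"rz": 0,"gripper": 1}
    - {"dx": 0.1,"dy": 0,"dz": 1.5,"rx": 0,"ry": 0,"rz": 0,"gripper": 1}
    - {"dx": 0.1,"dy": 0,"dz": 1.8,"rx": 0,"ry": 0,"rz": 0,"gripper": 1}
    - {"dx": 0.1,"dy": 0,"dz": 2,"rx": 0,"ry": 0,"rz": 0,"gripper": 1}
    - {"dx": 0.1,"dy": 0,"dz": 2,"rx": 0,"ry": 0,"rz": 0,"gripper": 1}

```text
t: 43.57
eef_pos: [0.4535, -0.2389, 0.0916]
ee_rot: [-3.141, -0.0, -1.771]
force: [0.7, -1.6, 5.4]
width: 0.0189
gripper_force: 40.0
```

jog_arm:
  targets:
    - {"dx": 0.1,"dy": 0,"dz": 0.3,"rx": 0,"ry": 0,"rz": 0,"gripper": 1}
    - {"dx": 0.1,"dy": 0,"dz": 0.6,"rx": 0,"ry": 0,"rz": 0,"gripper": 1}
    - {"dx": 0.1,"dy": 0,"dz": 0.9,"rx": 0,"ry": 0,"rz": 0,"gripper": 1}
    - {"dx": 0.1,"dy": 0,"dz": 1.2,"rx": 0,"ry": 0,"rz": 0,"gripper": 1}
    - {"dx": 0.1,"dy": 0,"dz": 1.5,"rx": 0,"ry": 0,"rz": 0,"gripper": 1}
    - {"dx": 0.1,"dy": 0,"dz": 1.8,"rx": 0,"ry": 0,"rz": 0,"gripper": 1}
    - {"dx": 0.1,"dy": 0,"dz": 2,"rx": 0,"ry": 0,"rz": 0,"gripper": 1}
    - {"dx": 0.1,"dy": 0,"dz": 2,"rx": 0,"ry": 0,"rz": 0,"gripper": 1}

```text
t: 44.23
eef_pos: [0.4535, -0.2391, 0.0897]
ee_rot: [-3.141, -0.0, -1.771]
force: [0.6, -1.5, 6.6]
width: 0.0194
gripper_force: 40.0
```

jog_arm:
  targets:
    - {"dx": 0.1,"dy": 0,"dz": 0.2,"rx": 0,"ry": 0,"rz": 0,"gripper": 1}
    - {"dx": 0.1,"dy": 0,"dz": 0.4,"rx": 0,"ry": 0,"rz": 0,"gripper": 1}
    - {"dx": 0.1,"dy": 0,"dz": 0.6,"rx": 0,"ry": 0,"rz": 0,"gripper": 1}
    - {"dx": 0.1,"dy": 0,"dz": 0.8,"rx": 0,"ry": 0,"rz": 0,"gripper": 1}
    - {"dx": 0.1,"dy": 0,"dz": 1,"rx": 0,"ry": 0,"rz": 0,"gripper": 1}
    - {"dx": 0.1,"dy": 0,"dz": 1.2,"rx": 0,"ry": 0,"rz": 0,"gripper": 1}
    - {"dx": 0.1,"dy": 0,"dz": 1.2,"rx": 0,"ry": 0,"rz": 0,"gripper": 1}
    - {"dx": 0.1,"dy": 0,"dz": 1.2,"rx": 0,"ry": 0,"rz": 0,"gripper": 1}

```text
t: 44.9
eef_pos: [0.4535, -0.2392, 0.0886]
ee_rot: [-3.141, -0.0, -1.771]
force: [0.2, -1.4, 6.4]
width: 0.0189
gripper_force: 40.0
```

jog_arm:
  targets:
    - {"dx": 0,"dy": 0,"dz": 0.15,"rx": 0,"ry": 0,"rz": 0,"gripper": 1}
    - {"dx": 0,"dy": 0,"dz": 0.3,"rx": 0,"ry": 0,"rz": 0,"gripper": 1}
    - {"dx": 0,"dy": 0,"dz": 0.45,"rx": 0,"ry": 0,"rz": 0,"gripper": 1}
    - {"dx": 0,"dy": 0,"dz": 0.6,"rx": 0,"ry": 0,"rz": 0,"gripper": 1}
    - {"dx": 0,"dy": 0,"dz": 0.7,"rx": 0,"ry": 0,"rz": 0,"gripper": 1}
    - {"dx": 0,"dy": 0,"dz": 0.8,"rx": 0,"ry": 0,"rz": 0,"gripper": 1}
    - {"dx": 0,"dy": 0,"dz": 0.8,"rx": 0,"ry": 0,"rz": 0,"gripper": 1}
    - {"dx": 0,"dy": 0,"dz": 0.8,"rx": 0,"ry": 0,"rz": 0,"gripper": 1}

```text
t: 45.57
eef_pos: [0.4535, -0.2392, 0.0881]
ee_rot: [-3.141, -0.0, -1.77]
force: [-1.1, -1.1, 11.3]
width: 0.019
gripper_force: 40.0
```

jog_arm:
  targets:
    - {"dx": 0,"dy": 0,"dz": 0.1,"rx": 0,"ry": 0,"rz": 0,"gripper": 1}
    - {"dx": 0,"dy": 0,"dz": 0.2,"rx": 0,"ry": 0,"rz": 0,"gripper": 1}
    - {"dx": 0,"dy": 0,"dz": 0.2,"rx": 0,"ry": 0,"rz": 0,"gripper": 1}
    - {"dx": 0,"dy": 0,"dz": 0.2,"rx": 0,"ry": 0,"rz": 0,"gripper": 1}
    - {"dx": 0,"dy": 0,"dz": 0.2,"rx": 0,"ry": 0,"rz": 0,"gripper": 1}
    - {"dx": 0,"dy": 0,"dz": 0.2,"rx": 0,"ry": 0,"rz": 0,"gripper": 1}
    - {"dx": 0,"dy": 0,"dz": 0.2,"rx": 0,"ry": 0,"rz": 0,"gripper": 1}
    - {"dx": 0,"dy": 0,"dz": 0.2,"rx": 0,"ry": 0,"rz": 0,"gripper": 1}

```text
t: 46.23
eef_pos: [0.4535, -0.2393, 0.088]
ee_rot: [-3.141, -0.0, -1.77]
force: [-1.2, -0.5, 10.9]
width: 0.0189
gripper_force: 40.0
```

```bash
python3 - <<'E'
from rear import *
s=arm.get_state(); f=grab('wrist','w14'); T=s['eef_pos']; print((T[:2]-b)@ex*1e3,rear(f,T[:2]),s['force'].round(1),T,s['width']); print(pin(f,T))
E
```

```text
36.78364856987734 [(np.float64(-32.5), np.float64(17.1)), (np.float64(-32.5), np.float64(17.4)), (np.float64(-32.75), np.float64(17.6)), (np.float64(-18.25), np.float64(16.9))] [-1.2 -0.5 10.9] [ 0.45346397 -0.23928312  0.08800247] 0.01886662032615009
([(7.23, 16), (7.19, 36), (7.42, 31), (12.46, 94), None], ('collar top z', array([ 3,  0,  0,  0,  0,  3, 40, 28, 93,  1,  0,  0])))
```

jog_arm:
  targets:
    - {"dx": 0,"dy": 0,"dz": 0.1,"rx": 0,"ry": 0,"rz": 0,"gripper": 1}
    - {"dx": 0,"dy": 0,"dz": 0.2,"rx": 0,"ry": 0,"rz": 0,"gripper": 1}
    - {"dx": 0,"dy": 0,"dz": 0.3,"rx": 0,"ry": 0,"rz": 0,"gripper": 1}
    - {"dx": 0,"dy": 0,"dz": 0.4,"rx": 0,"ry": 0,"rz": 0,"gripper": 1}
    - {"dx": 0,"dy": 0,"dz": 0.4,"rx": 0,"ry": 0,"rz": 0,"gripper": 1}
    - {"dx": 0,"dy": 0,"dz": 0.4,"rx": 0,"ry": 0,"rz": 0,"gripper": 1}
    - {"dx": 0,"dy": 0,"dz": 0.4,"rx": 0,"ry": 0,"rz": 0,"gripper": 1}
    - {"dx": 0,"dy": 0,"dz": 0.4,"rx": 0,"ry": 0,"rz": 0,"gripper": 1}

```text
t: 46.95
eef_pos: [0.4535, -0.2394, 0.088]
ee_rot: [-3.14, -0.001, -1.77]
force: [-1.9, -0.0, 15.7]
width: 0.0187
gripper_force: 40.0
```

Seated: force rises with no travel. Release and retreat upward.

jog_arm:
  targets:
    - {"dx": 0,"dy": 0,"dz": -0.5,"rx": 0,"ry": 0,"rz": 0,"gripper": 1}
    - {"dx": 0,"dy": 0,"dz": -0.7,"rx": 0,"ry": 0,"rz": 0,"gripper": 0.5}
    - {"dx": 0,"dy": 0,"dz": -0.7,"rx": 0,"ry": 0,"rz": 0,"gripper": 0.5}
    - {"dx": 0,"dy": 0,"dz": -0.7,"rx": 0,"ry": 0,"rz": 0,"gripper": 0.5}
    - {"dx": 0,"dy": 0,"dz": -0.7,"rx": 0,"ry": 0,"rz": 0,"gripper": 0.5}
    - {"dx": 0,"dy": 0,"dz": -0.7,"rx": 0,"ry": 0,"rz": 0,"gripper": 0.5}
    - {"dx": 0,"dy": 0,"dz": -10,"rx": 0,"ry": 0,"rz": 0,"gripper": 0.5}
    - {"dx": 0,"dy": 0,"dz": -25,"rx": 0,"ry": 0,"rz": 0,"gripper": 0.5}

```text
t: 47.62
eef_pos: [0.4518, -0.2388, 0.1109]
ee_rot: [3.138, -0.0, -1.771]
force: [-0.2, 0.4, 0.8]
width: 0.0433
gripper_force: 0.0
```

jog_arm:
  targets:
    - {"dx": 0,"dy": 0,"dz": -20,"rx": 0,"ry": 0,"rz": 0,"gripper": 0.5}
    - {"dx": 0,"dy": 0,"dz": -40,"rx": 0,"ry": 0,"rz": 0,"gripper": 0.5}
    - {"dx": 0,"dy": 0,"dz": -60,"rx": 0,"ry": 0,"rz": 0,"gripper": 0.5}
    - {"dx": 0,"dy": 0,"dz": -80,"rx": 0,"ry": 0,"rz": 0,"gripper": 0.5}
    - {"dx": 0,"dy": 0,"dz": -95,"rx": 0,"ry": 0,"rz": 0,"gripper": 0.5}
    - {"dx": 0,"dy": 0,"dz": -100,"rx": 0,"ry": 0,"rz": 0,"gripper": 0.5}
    - {"dx": 0,"dy": 0,"dz": -100,"rx": 0,"ry": 0,"rz": 0,"gripper": 0.5}
    - {"dx": 0,"dy": 0,"dz": -100,"rx": 0,"ry": 0,"rz": 0,"gripper": 0.5}

```text
t: 48.28
eef_pos: [0.4527, -0.2389, 0.2115]
ee_rot: [3.142, 0.0, -1.771]
force: [-0.1, -0.7, 0.1]
width: 0.0435
gripper_force: 0.0
```

```bash
python3 - <<'E'
from rear import *
s=arm.get_state(); f=grab('wrist','w15'); print(s['eef_pos'],s['force'].round(1))
vv,uu=np.mgrid[150:240,230:330]; P=np.array([px(f,u,v) for u,v in zip(uu.ravel(),vv.ravel())])
d=np.hypot(P[:,0]-.4535,P[:,1]+.2393); q=P[d<.03]
k=q[(q[:,2]>.092)]; print('knob top',k.shape,np.median(k,0),k[:,2].max()); 
c=q[(q[:,2]>.055)&(q[:,2]<.075)]; print(np.histogram(c[:,2],bins=np.arange(.055,.076,.002)))
E
```

```text
[ 0.45273856 -0.23887842  0.21146413] [-0.1 -0.7  0.1]
knob top (539, 3) [ 0.45362219 -0.23777446  0.097188  ] 0.09933512909174957
(array([   0,    1, 1023, 1934,   36,   27,    0,    0,    0,    0]), array([0.055, 0.057, 0.059, 0.061, 0.063, 0.065, 0.067, 0.069, 0.071,
       0.073, 0.075]))
```

Knob top stands 36 mm above the carriage top, which is exactly the home value. Handing in.

```bash
python3 -c "
from station import arm
print(arm.job_done())"
```

```text
the job is handed in; nothing more can be done
None
```

The carriage is locked: the pin is through the bore and the index hole with its collar seated (knob top measured 36 mm above the carriage, the home value), the gripper is clear, and I handed the job in at about 48 s; no verdict was shown.

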